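# Load the leak-test bay and latch its guard door

### The job

Take the metal unit with the blue cap out of the rack and set it upright on the black mat and let go, so that you can take hold of it by its other two sides; then stand it fully home in the nest of the test bay while the bay's door is still open. Then push the blue door shut until its sprung latch snaps in behind the strike and stays shut. Do not drop the unit or tip it over, and leave the orange-capped unit, the tray, the screwdriver and the jar where they are.

Things in the scene. Friction and masses are not known exactly. Their poses are not given: they have to be found in the camera images.
- unit: The unit to test: upright bright aluminium block, 50 mm along its x, 40 mm along its y, 92 mm high, with a round blue cap (30 mm across, 10 mm high) on top; 0.25 to 0.45 kg. Origin: centre of its underside, z up. In the rack only its x sides (50 mm apart) can be gripped; in the nest only its y sides (40 mm apart). Half a turn about z makes no difference.
- spare: A second unit, the same but with an orange cap, in the other place of the rack; must stay. Origin at the centre of its underside.
- rack: Grey rack fixed on the bench, origin under its centre: base 90 (x) by 150 (y) by 6 mm with three fins, 36 mm long in x, up to 86 mm above the bench. Two places, 32 mm either side of the origin along y, 46 mm wide, open at both x ends; either may hold the blue-capped unit. Units stand on the base with their x along the rack's x.
- mat_top (a point): Centre of the top of a thin black rubber mat, 130 mm square, fixed on the bench, top 3 mm above the bench; axes along its sides, z up.
- nest (a point): Centre of the nest's yellow floor in the test bay, 12 mm above the bench: the unit's origin goes here, unit's x along nest x (either way round). Nest x points from the door to the back of the bay, y to the hinge side, z up. Two black guides 80 mm tall at the x sides, 58 mm apart inside, 30 mm long in y; lips 8 mm high at the y sides, 48 mm apart inside (4 mm play all round).
- bay: The fixed test bay, open at the top: dark base 210 (x) by 222 (y) mm, 12 mm thick, white side and back walls 100 mm high above the bench (inside faces at y = +-99, x = +95 mm), door on the -x side. A grey box 50 mm high stands behind the back wall. Origin under the nest, at bench height, axes as the nest's.
- door_hinge (a point): On the door's upright hinge axis, 14 mm above the bench, at x = -90, y = +90 mm of the nest. Axes turn with the door: -y from hinge to free edge, -x the outward normal of its outer face (the one to push); parallel to the nest's when shut. The blue door is 12 mm thick (outer face 6 mm from the hinge line), reaches from 8 to 176 mm from the hinge, top 96 mm above the bench.
- door_push (a point): Upper part of the bright steel push plate on the door's outer face: 140 mm from the hinge, 79 mm above the bench. Moves with the door; axes as door_hinge.
- door (a joint): Door angle, rad: 0 fully shut, positive open (outward, clockwise from above). Stays where left; needs under 1 N at the push plate until the latch meets the strike at about 0.11, then up to about 12 N until it snaps in at about 0.015. Hard stop at 0.
- latch (a joint): Retraction of the sprung brass bolt in the door's free edge, m: 0 fully out, at most 0.010. Bevelled on its inner side: the brass strike drives it in as the door closes, then it springs out behind the strike.
- tray: Black open tray 110 x 160 x 45 mm, must stay. Origin at the centre of its underside.
- driver: Screwdriver, 190 mm long, must stay.
- jar: Closed jar, 60 mm across, 80 mm high, must stay. Origin at the centre of its underside.
There are look-alikes about, which are no part of the job. Leave any red look-alike of the unit alone.

How it is judged:
On the way, in this order (a step that is already met when the one before it is completed fails the run):
1. the blue-capped unit stands upright on the mat, let go (contact force between the fingers and unit below 0.2 N and linear speed of unit below 0.02 m/s and angle between unit's own z axis and vertical below 0.1 rad and x of unit in the frame of mat_top between -0.065 and 0.065 m and y of unit in the frame of mat_top between -0.065 and 0.065 m and z of unit in the frame of mat_top between -0.004 and 0.004 m), for 0.2 s.
2. the unit stands fully home in the nest, let go, with the door still open (contact force between the fingers and unit below 0.2 N and linear speed of unit below 0.02 m/s and angle between unit's own z axis and vertical below 0.1 rad and horizontal distance between unit and nest below 0.009 m and z of unit in the frame of nest between -0.004 and 0.004 m and angle between the x axis of unit and the x axis of nest, either way round below 0.25 rad and value of joint door above 0.2 rad), for 0.2 s.
3. the door is shut and the latch has sprung out behind the strike (value of joint door below 0.04 rad and value of joint latch below 0.002 m), for 0.2 s.
At the end, for the whole second after the job is handed in: The unit stands upright (within 0.1 rad), released and at rest in the nest, its underside within 4 mm of the nest floor, within 9 mm of its centre and turned within 0.25 rad of its axes; the door is within 0.04 rad of shut and the latch bolt is out to within 2 mm (all of step 3 and contact force between the fingers and unit below 0.2 N and linear speed of unit below 0.02 m/s and angle between unit's own z axis and vertical below 0.1 rad and horizontal distance between unit and nest below 0.009 m and z of unit in the frame of nest between -0.004 and 0.004 m and angle between the x axis of unit and the x axis of nest, either way round below 0.25 rad and velocity of joint door below 0.05 rad/s); the robot touches nothing.
It fails at once if the unit is tipped over (angle between unit's own z axis and vertical above 0.8 rad).
It fails at once if the unit is dropped (falls freely faster than 0.7 m/s) (linear speed of unit above 0.7 m/s and contact force between the fingers and unit below 0.1 N).
It fails at once if the orange-capped unit, tray, screwdriver or jar is moved more than 40 mm (distance of any of spare, tray, driver, jar from where it was at the start of the episode above 0.04 m).
It also fails if it takes over 72 s, if anything falls off the work surface, if the arm or the gripper's body presses on something with over 40 N, if the wrist force passes 120 N, or if a joint passes its speed limit or range.

### The arm

A 6-joint arm with a two-finger parallel gripper is mounted at the origin on the work surface. World frame = base frame: x ahead of the robot, y to its left, z up, the work surface at z = 0. Lengths are in m, angles in rad, forces in N, time in s.
With the tool pointing down it reaches from about 0.225 to 0.875 m from the base axis. Payload 3.4 kg.
Tool frame: the origin (TCP) lies between the finger pads; the fingertips stand 19 mm ahead of it and the grasp point (between the pads) is the TCP (manip.tip_reach is the distance from the TCP to the fingertips, in m); z points along the fingers, x is the direction in which the jaws open and shut, and the axes are right-handed (so a half turn about z gives the same grasp; the last joint's range is limited). The gripper opens to 85 mm and grips with 20 to 120 N. Pads are 22 mm wide; open, the fingers measure 114 mm over their backs; the gripper's body (76 mm by 85 mm) begins 54 mm behind the grasp point. The pads swing forward as they close: fully open they stand 13 mm farther back than shut.
Start: joints at [-1.463, 0.276, 1.505, -0, 1.361, -0.121], TCP at [0.13, -0.56, 0.25] pointing down, gripper open.
Joint ranges: [-2.89, 2.89], [-0.75, 2.08], [0.22, 2.7], [-1.18, 4.32], [0.11, 2.71], [-2.7, 2.7]. Speed limits (rad/s): [2.57, 2.57, 3.14, 3.14, 3.14, 3.14].

### API

Orientations are given as a unit quaternion [w, x, y, z].
In Python, from rig import manip gives the robot as it stands.
- The arm moves only by the tool send_rows, never from a script. Its arguments are lists of equal length, an entry for each row: "delta_pos": the shift along the tool's x, y, z normalised to -1 to 1, where 1 is 40 cm, a list of three; "angular": the turn, a rotation vector about the tool's x, y, z normalised to -1 to 1, where 1 is 0.08 rad, a list of three. A call has 1 to 5 rows; each row shifts and turns the commanded pose from where the row before left it, along the tool's axes as they then stand; what a row does not reach is not made up. A row lasts 1/12 s, in which the tool goes at most 41.7 mm and 7.16 degrees, less where a joint would pass 70% of its speed; a pose out of reach is approached as far as the arm can. A call with a number of a shift or a turn outside -1 to 1 is refused whole. A call with a gripper value outside its range is refused whole. "hand" is the finger opening in mm, from 0 to 85.4, set as the call begins (left out, the last holds). The fingers move at their own pace and stop on an object; "squeeze" is the grip in N (left out, the last holds). Time passes only in rows, so rows that do not move let the fingers close. It gives the time, the measured TCP pose, the force and the opening at its end, in the units of the state.
- manip.get_state(): the state, without advancing time (a new reading comes with each control period).
- manip.get_image(name): name is "scene" or "top"; returns the picture (420x560x3 uint8, blue, green, red); there is no depth.
- manip.calibration(name): a dict with "fx", "fy", "cx", "cy" (pixels), "camera_from_world" (4x4, takes a point from world to camera coordinates). Camera axes: x right, y up, looking along -z (the intrinsics and any distortion apply to the point x, -y, -z); pixel columns grow to the right and rows downward; lengths in m; the calibration is good to about 2 mm. A picture is of the moment at which its call begins. calibration takes no time and is no camera call.
- manip.sign_off(): hands the job in, once; it reports no verdict.
The state is a dict: "clock": time; "qpos": joint angles; "qd": joint speeds; "effort": joint torques, N m; "position": TCP position; "ee_rot": TCP orientation; "contact_force": force on the tool from outside, world axes, zero at the start; "moment": the same for the moment, N m; "width": finger opening in m.
Only numpy, scipy, OpenCV 4.12 (cv2) and the standard library are available. Lean on these libraries where they do the work, as an engineer would, in place of code of your own. Each camera call takes 0.05 s, during which the arm holds its last target.

## Working session

There is one attempt and no reset: what is moved stays moved. The work goes in short steps, Python scripts to look and compute and a tool call to move; the robot and the scene stay as the last step left them, time stands still between calls to the robot, and variables do not carry over. Pictures are saved under pics/ and viewed, and the job is handed in when it is done.

Besides the shell and the picture viewer there is one more tool, called after "Request:" as name(argument=value, ...) on one line, values as JSON. send_rows: Moves the arm, as the interface text tells. Scaled input: -1 to 1 covers 40 cm each way for a shift and 0.08 rad each way for a turn. Its arguments: {"type":"object","properties":{"delta_pos":{"type":"array","items":{"type":"array","items":{"type":"number"}}},"angular":{"type":"array","items":{"type":"array","items":{"type":"number"}}},"hand":{"type":"number"},"squeeze":{"type":"number"}},"required":["delta_pos","angular"]}

```bash
mkdir -p pics; ls
python3 - <<'E'
from rig import manip
import cv2
for n in("scene","top"):
    cv2.imwrite(f"pics/{n}0.png",manip.get_image(n))
    c=manip.calibration(n); print(n,c)
print(manip.get_state())
E
```

```text
pics
scene {'fx': 429.33905066240993, 'fy': 429.33905066240993, 'cx': 279.71821184155385, 'cy': 207.43741144759457, 'camera_from_world': array([[-0.31578271,  0.9486711 ,  0.01744752,  0.2640293 ],
       [-0.62159897, -0.22073365,  0.75159256,  0.30126254],
       [ 0.7168654 ,  0.22649457,  0.65939685, -1.46949796],
       [ 0.        ,  0.        ,  0.        ,  1.        ]])}
top {'fx': 493.340604511133, 'fy': 493.340604511133, 'cx': 289.3963129755992, 'cy': 207.09791889263687, 'camera_from_world': array([[ 1.39266967e-02, -9.99901104e-01,  1.95692860e-03,
        -9.71628170e-02],
       [ 9.94217994e-01,  1.40558905e-02,  1.06456618e-01,
        -5.97316823e-01],
       [-1.06473596e-01,  4.63024594e-04,  9.94315422e-01,
        -1.33082394e+00],
       [ 0.00000000e+00,  0.00000000e+00,  0.00000000e+00,
         1.00000000e+00]])}
{'clock': 0.1, 'qpos': array([-1.46301259e+00,  2.76538165e-01,  1.50600775e+00,  9.90352718e-06,
        1.36073657e+00, -1.21025879e-01]), 'qd': array([ 0.00054767, -0.00215055, -0.00320618, -0.00054254, -0.00068831,
       -0.00019453]), 'effort': array([ 1.25577488e-03, -4.17699873e+01, -2.46404761e+01, -4.22266176e-04,
        5.80580338e-03, -1.61612483e-07]), 'position': array([ 0.13035518, -0.55956575,  0.24952207]), 'ee_rot': array([-6.04788469e-04,  7.83203495e-01, -6.21764885e-01, -5.90029546e-04]), 'contact_force': array([ 0.65452132,  0.08606633, -0.29555545]), 'moment': array([-0.0420594 , -0.00562495,  0.02553877]), 'width': 0.08525438085546924}
```

View pics/scene0.png

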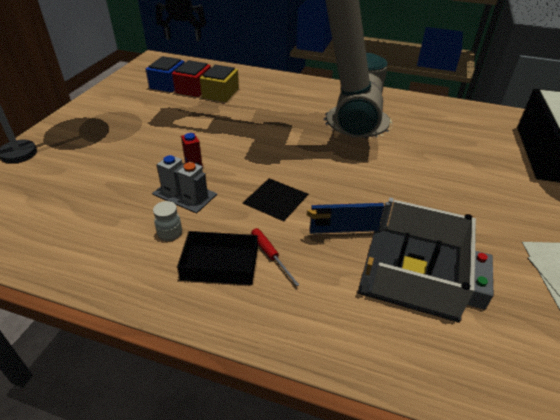

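View pics/top0.png

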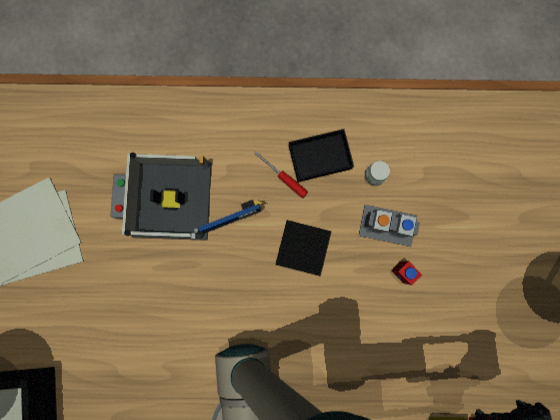

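```bash
cat > h.py <<'E'
import numpy as np, cv2
from rig import manip
def px2w(name,u,v,z):
    c=manip.calibration(name);T=c["camera_from_world"];R=T[:3,:3];t=T[:3,3]
    d=np.array([(u-c["cx"])/c["fx"],-(v-c["cy"])/c["fy"],-1.0])
    o=-R.T@t; d=R.T@d; s=(z-o[2])/d[2]; return o+s*d
def w2px(name,p):
    c=manip.calibration(name);T=c["camera_from_world"];q=T[:3,:3]@np.asarray(p)+T[:3,3]
    return np.array([c["cx"]+c["fx"]*q[0]/-q[2], c["cy"]-c["fy"]*q[1]/-q[2]])
def crop(img,u0,v0,u1,v1,k,fn):
    c=cv2.resize(img[v0:v1,u0:u1],None,fx=k,fy=k,interpolation=cv2.INTER_CUBIC)
    for u in range((u0+9)//10*10,u1,10):
        cv2.line(c,((u-u0)*k,0),((u-u0)*k,6),(0,255,255),1)
        cv2.putText(c,str(u),((u-u0)*k,16),0,.35,(0,255,255),1)
    for v in range((v0+9)//10*10,v1,10):
        cv2.line(c,(0,(v-v0)*k),(6,(v-v0)*k),(0,255,255),1)
        cv2.putText(c,str(v),(8,(v-v0)*k+4),0,.35,(0,255,255),1)
    cv2.imwrite(fn,c)
E
python3 - <<'E'
from h import *
t=cv2.imread("pics/top0.png")
crop(t,100,140,220,250,6,"pics/c_bay.png")
crop(t,270,190,430,290,5,"pics/c_rack.png")
crop(t,190,190,280,250,8,"pics/c_door.png")
E
```

```text
(no output)
```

View pics/c_bay.png

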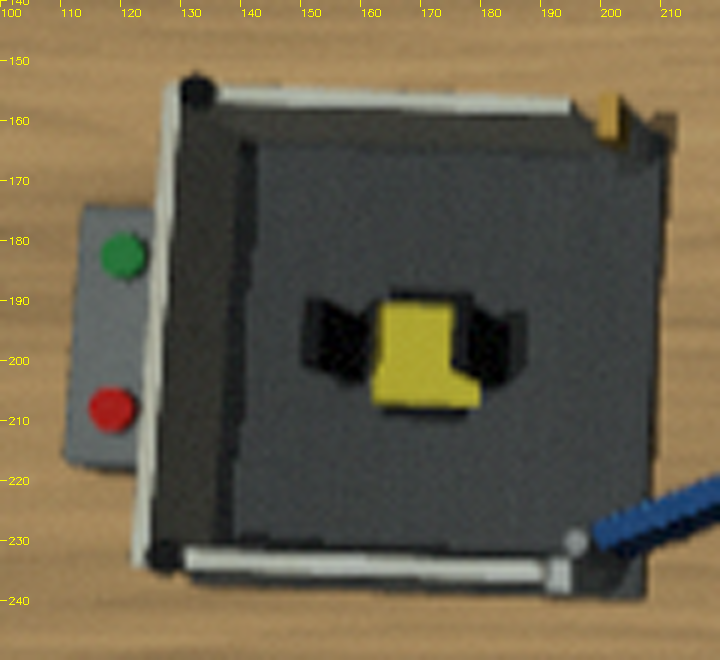

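View pics/c_rack.png

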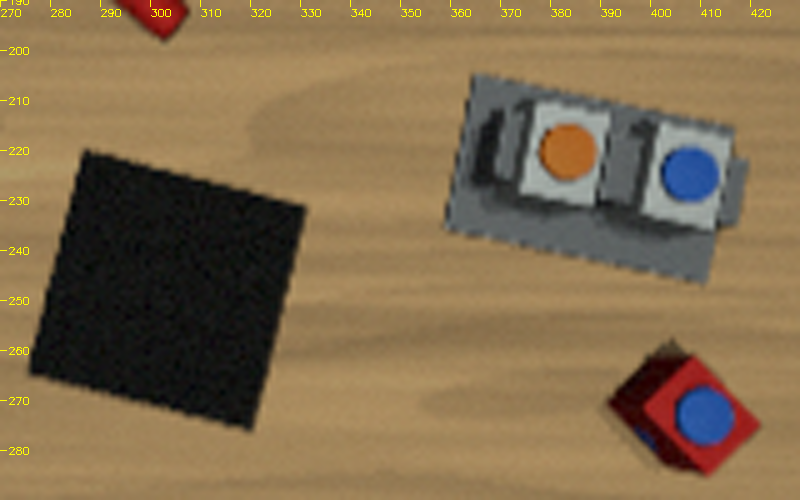

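View pics/c_door.png

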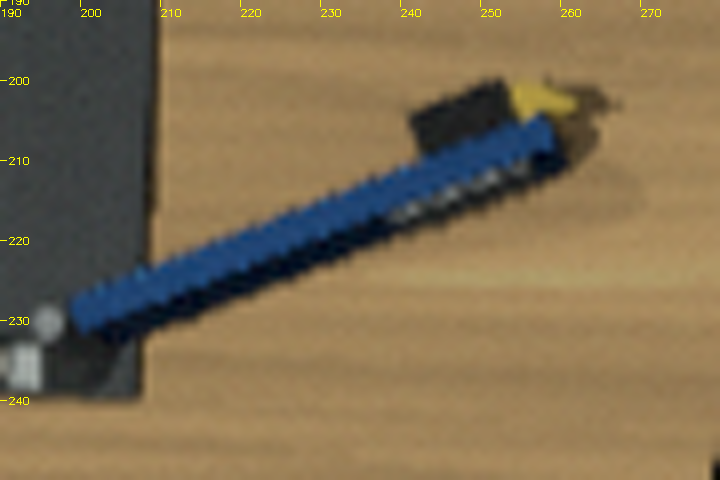

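```bash
cat > m.py <<'E'
from h import *
from scipy.optimize import least_squares
def fit(name,pts,x0):
    # pts: list of (local xyz, uv, w)
    def T(p,l):
        c,s=np.cos(p[2]),np.sin(p[2]); return np.array([p[0]+c*l[0]-s*l[1],p[1]+s*l[0]+c*l[1],l[2]])
    def f(p):
        r=[]
        for n,l,uv in pts:
            e=w2px(n,T(p,l))-np.array(uv)
            r+= [0 if b is None or b!=b else a for a,b in zip(e,uv)]
        return np.array(r)
    s=least_squares(f,x0); return s.x, f(s.x)
E
python3 - <<'E'
from m import *
c=manip.calibration("top");T=c["camera_from_world"];print("cam",-T[:3,:3].T@T[:3,3])
for n in [("top",304,248,.003)]: print(px2w(*n))
# mat corners (crop k=5, origin 270,190)
P=lambda a,b:(270+a/5-.5,190+b/5-.5)
mat=[P(83,150),P(306,207),P(253,431),P(29,374)]
mw=np.array([px2w("top",*p,.003) for p in mat]); print("mat",mw,mw.mean(0))
e=mw[1]-mw[0]; print("mat ang",np.degrees(np.arctan2(e[1],e[0])),[np.linalg.norm(mw[i]-mw[i-1]) for i in range(4)])
# caps
print("blue",px2w("top",*P(691,174),.006+.102)); print("orange",px2w("top",*P(569,152),.108))
# unit top corners z=.098
q=[P(655,121),P(733,135),P(716,231),P(638,213)]
w=np.array([px2w("top",*p,.098) for p in q]);print(w,w.mean(0))
# rack base corners z .006
q=[P(473,73),P(735,128),P(707,285),P(445,229)]
w=np.array([px2w("top",*p,.006) for p in q]);print(w,w.mean(0),[np.linalg.norm(w[i]-w[i-1]) for i in range(4)])
for a,b in((0,1),(3,2),(0,3),(1,2)):
    e=w[b]-w[a];print(np.degrees(np.arctan2(e[1],e[0])))
E
```

```text
cam [ 0.45351868 -0.08814118  1.38703724]
[ 0.48726378 -0.13122776  0.003     ]
mat [[ 0.56649961 -0.08        0.003     ]
 [ 0.53616552 -0.20566786  0.003     ]
 [ 0.41111701 -0.17681819  0.003     ]
 [ 0.4408672  -0.05173966  0.003     ]] [ 0.48866234 -0.12855643  0.003     ]
mat ang -103.57063804847758 [np.float64(0.12877169168852046), np.float64(0.129277095044347), np.float64(0.12833328544827807), np.float64(0.12856793306509404)]
blue [ 0.54986884 -0.39679835  0.108     ]
orange [ 0.56044635 -0.33343916  0.108     ]
[[ 0.57824566 -0.3806267   0.098     ]
 [ 0.57144365 -0.42149768  0.098     ]
 [ 0.52095254 -0.41193428  0.098     ]
 [ 0.52979139 -0.37124759  0.098     ]] [ 0.55010831 -0.39632656  0.098     ]
[[ 0.61287498 -0.29916301  0.006     ]
 [ 0.58382819 -0.44646796  0.006     ]
 [ 0.49553865 -0.42963206  0.006     ]
 [ 0.52475644 -0.28329241  0.006     ]] [ 0.55424956 -0.36463886  0.006     ] [np.float64(0.08953631924211639), np.float64(0.15014147737774663), np.float64(0.08988042238175328), np.float64(0.14922792360621961)]
-101.15493605729868
-101.29105411173067
169.79018800184937
169.2039006944833
```

Run:
```python
from m import *
s=cv2.imread("pics/scene0.png")
crop(s,355,190,500,315,5,"pics/s_bay.png")
crop(s,145,120,325,225,4,"pics/s_rack.png")
```

```text
(no output)
```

View pics/s_bay.png

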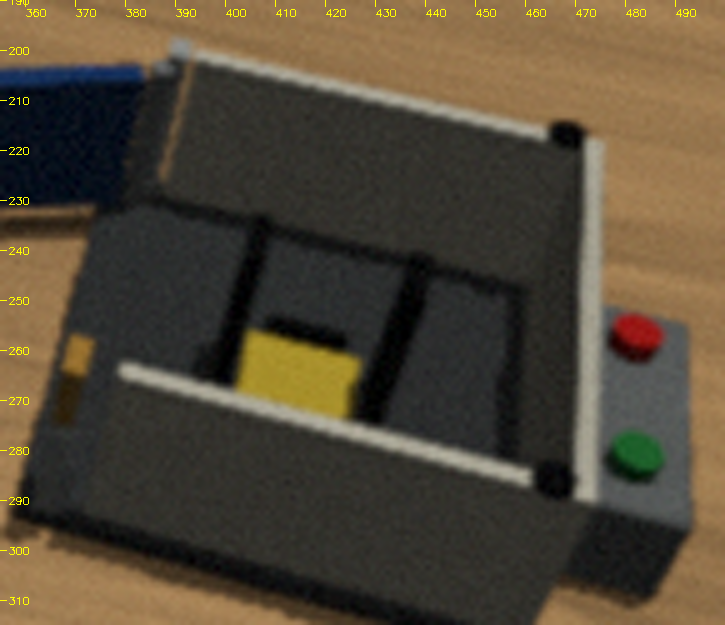

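View pics/s_rack.png

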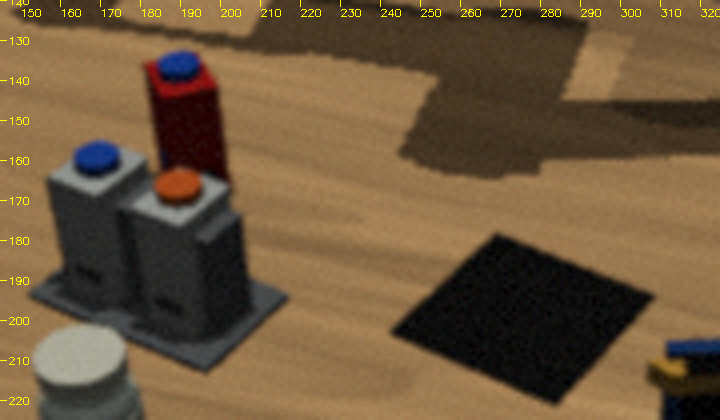

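Run:
```python
from m import *
P=lambda a,b:(100+a/6-.5,140+b/6-.5)
S=lambda a,b:(355+a/5-.5,190+b/5-.5)
nest0=px2w("top",*P(431,354),.012);print("yellow centre",nest0)
pts=[("top",(.095,-.099,.1),P(180,99.6)),("top",(.095,.099,.1),P(148.4,545.7)),("top",(-.105,.111,.012),P(645,600)),
("top",(0,-.024,.012),(None,P(0,304)[1])),("top",(0,0,.012),P(431,354))]
x,r=fit("",[(n,l,tuple(np.nan if q is None else q for q in uv)) for n,l,uv in pts],[.6,.2,1.5])
print(x,np.degrees(x[2]),r.round(2))
# door: hinge
c,s=np.cos(x[2]),np.sin(x[2]);h=x[:2]+np.array([c*-.09-s*.09,s*-.09+c*.09]);print("hinge",h)
t=cv2.imread("pics/top0.png");sc=cv2.imread("pics/scene0.png")
def W(l): return np.array([x[0]+c*l[0]-s*l[1],x[1]+s*l[0]+c*l[1],l[2]])
def poly(img,n,ls,col,k):
    q=np.array([(w2px(n,W(l))+.5)*k for l in ls]).astype(np.int32);cv2.polylines(img,[q],True,col,1)
for n,im,k,(u0,v0,u1,v1) in(("top",t,6,(100,140,220,250)),("scene",sc,5,(355,190,500,315))):
    b=cv2.resize(im,None,fx=k,fy=k,interpolation=cv2.INTER_CUBIC)
    R=lambda a,b_,z:[(-a,-b_,z),(a,-b_,z),(a,b_,z),(-a,b_,z)]
    poly(b,n,R(.105,.111,.012),(0,255,0),k)
    poly(b,n,R(.029,.024,.012),(0,0,255),k)
    poly(b,n,[(-.08,-.099,.1),(.095,-.099,.1),(.095,.099,.1),(-.08,.099,.1)],(255,0,255),k)
    poly(b,n,[(.029,-.015,.08),(.029,.015,.08),(.029,.015,.012),(.029,-.015,.012)],(255,255,0),k)
    poly(b,n,[(-.029,-.015,.08),(-.029,.015,.08),(-.029,.015,.012),(-.029,-.015,.012)],(0,255,255),k)
    cv2.imwrite(f"pics/ov_{n}.png",b[v0*k:v1*k,u0*k:u1*k])
```

```text
yellow centre [0.62034632 0.24293238 0.012     ]
[0.62037063 0.24336049 1.55100408] 88.86598775399017 [ 0.25  0.04  0.35  0.28 -0.49 -0.17  0.   -0.14 -0.15 -0.01]
hinge [0.52860707 0.15515931]
```

View pics/ov_top.png

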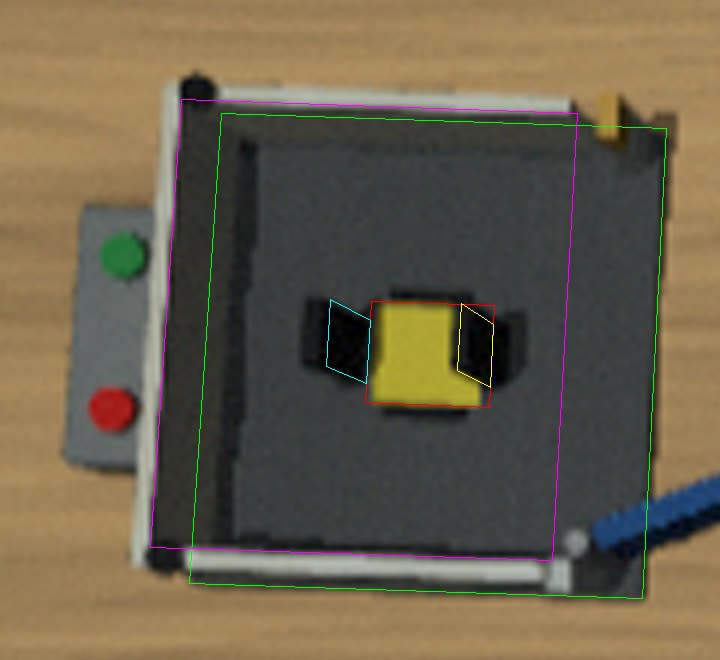

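View pics/ov_scene.png

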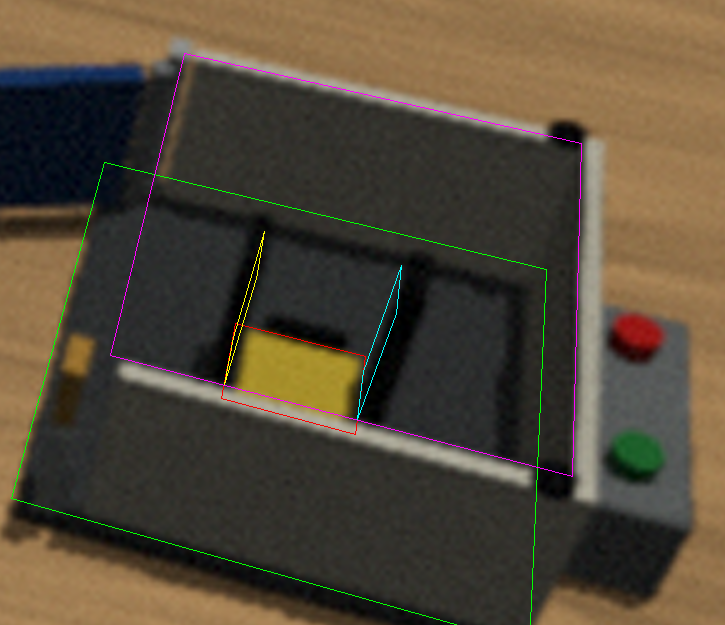

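```bash
cat > plan.py <<'E'
import sys
from h import *
from scipy.spatial.transform import Rotation as Rn
def state():
    s=manip.get_state();q=s["ee_rot"];R=Rn.from_quat([q[1],q[2],q[3],q[0]]).as_matrix()
    return s,np.array(s["position"]),R
def plan(x,y,z,psi,n,tol=1):
    s,p,R=state()
    cur=np.arctan2(R[1,0],R[0,0]); d=(psi-cur+np.pi/2)%np.pi-np.pi/2
    if tol==0: d=psi-cur
    Rt=Rn.from_euler('z',cur+d).as_matrix()@np.diag([1,-1,-1.])
    rv=Rn.from_matrix(R.T@Rt).as_rotvec(); tgt=np.array([x,y,z])
    print("pos",p.round(4),"psi",round(cur,4),"w",round(s["width"],4),"F",np.round(s["contact_force"],1),"t",round(s["clock"],2))
    print("n",n,"angular/row",(rv/n/.08).round(3))
    Rk=R;step=(tgt-p)/n
    for k in range(n):
        print((Rk.T@step/.4).round(4).tolist()); Rk=Rk@Rn.from_rotvec(rv/n).as_matrix()
if __name__=="__main__":
    a=list(map(float,sys.argv[1:])); plan(*a[:4],int(a[4]))
E
python3 plan.py .55 -.397 .25 -.185 15
```

```text
pos [ 0.1304 -0.5596  0.2495] psi -1.342 w 0.0853 F [ 0.7  0.1 -0.3] t 0.1
n 15 angular/row [-0.001  0.001 -0.964]
[-0.0105, -0.0743, -0.0]
[-0.0048, -0.0749, -0.0001]
[0.001, -0.075, -0.0001]
[0.0068, -0.0747, -0.0001]
[0.0125, -0.074, -0.0001]
[0.0182, -0.0728, -0.0001]
[0.0237, -0.0712, -0.0001]
[0.0291, -0.0691, -0.0001]
[0.0344, -0.0667, -0.0001]
[0.0394, -0.0638, -0.0001]
[0.0442, -0.0606, -0.0001]
[0.0488, -0.057, -0.0001]
[0.053, -0.0531, -0.0001]
[0.0569, -0.0488, -0.0001]
[0.0605, -0.0443, -0.0001]
```

Request:
send_rows(delta_pos=[[-0.0105,-0.074,0],[-0.005,-0.075,0],[0.001,-0.075,0],[0.007,-0.0747,0],[0.0125,-0.074,0]], angular=[[0,0,-0.964],[0,0,-0.964],[0,0,-0.964],[0,0,-0.964],[0,0,-0.964]], hand=85, squeeze=60)

```text
clock: 0.52
position: [0.2713, -0.505, 0.2499]
ee_rot: [-0.0, 0.889, -0.459, -0.0]
contact_force: [0.2, -0.4, 1.0]
width: 0.0852
```

Request:
send_rows(delta_pos=[[0.018,-0.073,0],[0.024,-0.071,0],[0.029,-0.069,0],[0.0345,-0.0667,0],[0.0395,-0.064,0]], angular=[[0,0,-0.964],[0,0,-0.964],[0,0,-0.964],[0,0,-0.964],[0,0,-0.964]])

```text
clock: 0.93
position: [0.4114, -0.4507, 0.2498]
ee_rot: [-0.0, 0.96, -0.28, -0.0]
contact_force: [-0.2, -0.3, 0.1]
width: 0.085
```

Request:
send_rows(delta_pos=[[0.044,-0.0606,0],[0.049,-0.057,0],[0.053,-0.053,0],[0.057,-0.049,0],[0.0605,-0.0443,0]], angular=[[0,0,-0.964],[0,0,-0.964],[0,0,-0.964],[0,0,-0.964],[0,0,-0.964]])

```text
clock: 1.35
position: [0.5513, -0.3965, 0.2497]
ee_rot: [-0.0, 0.996, -0.091, -0.0]
contact_force: [-0.5, -0.1, -0.5]
width: 0.0849
```

```bash
python3 plan.py .55 -.397 .15 -.185 4;python3 - <<'E'
from h import *
t=manip.get_image("top");s=manip.get_image("scene")
crop(t,340,170,460,290,6,"pics/t1.png");crop(s,100,40,270,220,4,"pics/s1.png")
E
```

```text
pos [ 0.5513 -0.3965  0.2497] psi -0.1813 w 0.0849 F [-0.5 -0.1 -0.5] t 1.35
n 4 angular/row [-0.001  0.003  0.012]
[-0.0007, 0.0005, 0.0623]
[-0.0007, 0.0005, 0.0623]
[-0.0007, 0.0005, 0.0623]
[-0.0007, 0.0005, 0.0623]
```

View pics/t1.png

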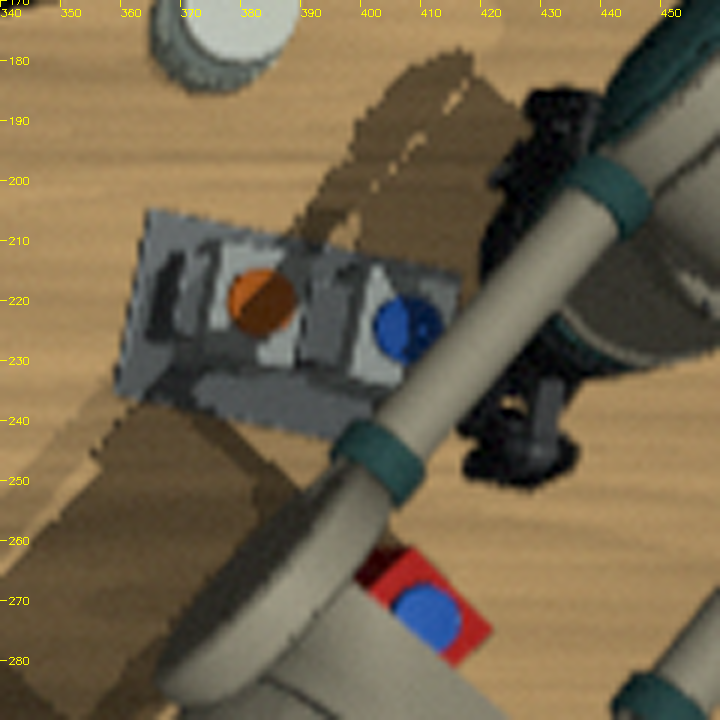

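View pics/s1.png

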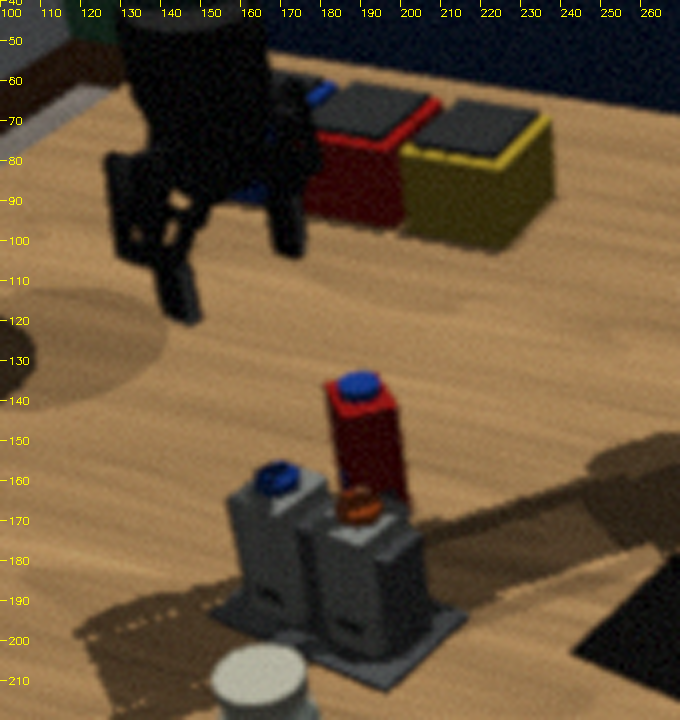

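Run:
```python
from h import *
print(px2w("scene",145+97/4-.5,120+155/4-.5,.108),px2w("scene",145+178/4-.5,120+183/4-.5,.108))
# mat in scene
P=lambda a,b:(145+a/4-.5,120+b/4-.5)
w=np.array([px2w("scene",*P(*q),.003) for q in((496,233),(654,296),(557,405),(391,331))]);print(w.mean(0))
```

```text
[ 0.55385019 -0.39297885  0.108     ] [ 0.56370427 -0.33078307  0.108     ]
[ 0.49221243 -0.12599038  0.003     ]
```

Request:
send_rows(delta_pos=[[0.001,-0.003,0.07],[0,0,0.08],[0,0,0.08],[0,0,0.08],[0,0,0.07]], angular=[[0,0,0.04],[0,0,0],[0,0,0],[0,0,0],[0,0,0]])

```text
clock: 1.87
position: [0.5492, -0.396, 0.096]
ee_rot: [-0.0, 0.996, -0.095, -0.001]
contact_force: [0.2, 0.6, 0.2]
width: 0.0852
```

```bash
python3 plan.py .552 -.395 .071 -.185 2;python3 - <<'E'
from h import *
s=manip.get_image("scene")
crop(s,100,90,270,220,4,"pics/s2.png")
E
```

```text
pos [ 0.5492 -0.396   0.096 ] psi -0.1894 w 0.0852 F [0.2 0.6 0.2] t 1.87
n 2 angular/row [-0.005  0.015 -0.027]
[0.0032, -0.0018, 0.0312]
[0.0032, -0.0018, 0.0312]
```

View pics/s2.png

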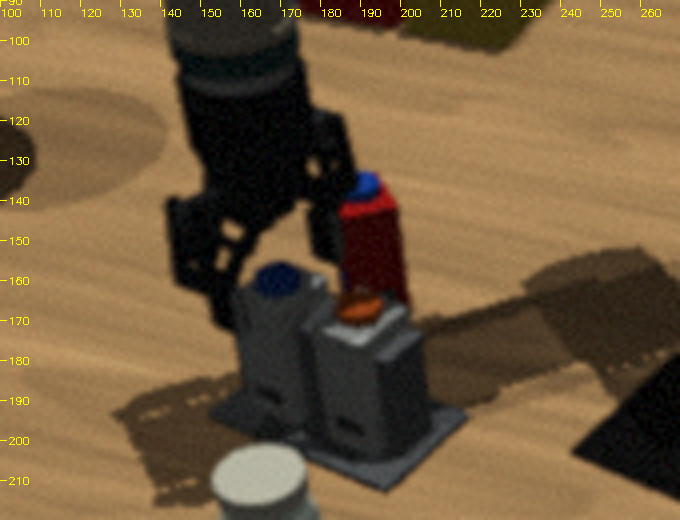

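Request:
send_rows(delta_pos=[[0.0032,-0.002,0.031],[0.0032,-0.001,0.031],[0,0,0]], angular=[[0,0,-0.03],[0,0,0],[0,0,0]])

```text
clock: 2.17
position: [0.5531, -0.3954, 0.0721]
ee_rot: [-0.001, 0.996, -0.093, -0.001]
contact_force: [-0.3, 0.0, -0.6]
width: 0.0854
```

Run:
```python
from h import *
s=manip.get_image("scene");t=manip.get_image("top")
crop(s,120,110,240,220,6,"pics/s3.png");crop(t,340,170,460,290,6,"pics/t3.png")
```

```text
(no output)
```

View pics/s3.png

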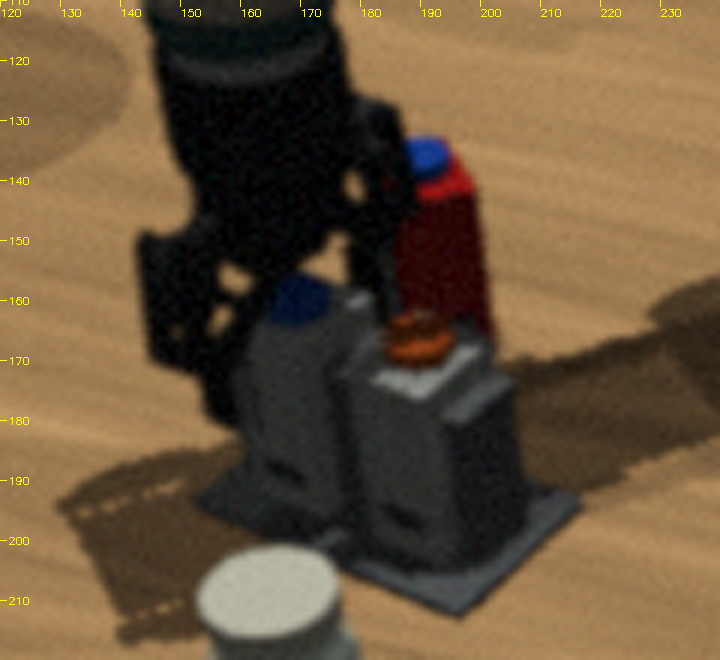

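View pics/t3.png

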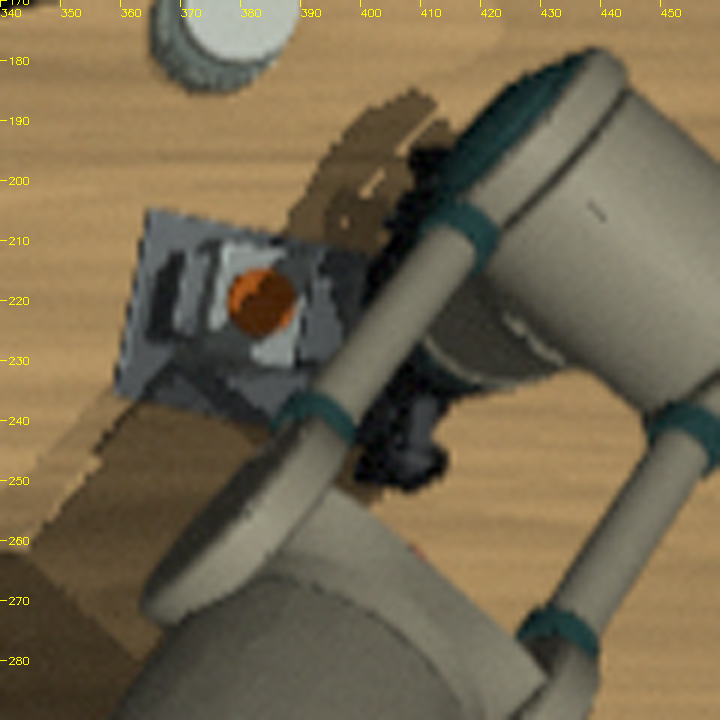

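Request:
send_rows(delta_pos=[[0,0,0],[0,0,0],[0,0,0],[0,0,0],[0,0,0]], angular=[[0,0,0],[0,0,0],[0,0,0],[0,0,0],[0,0,0]], hand=40, squeeze=50)

```text
clock: 2.68
position: [0.5533, -0.3959, 0.0749]
ee_rot: [0.001, 0.996, -0.093, 0.0]
contact_force: [-2.9, 0.1, 4.9]
width: 0.0499
```

Request:
send_rows(delta_pos=[[0,0,0],[0,0,0],[0,0,0],[0,0,0]], angular=[[0,0,0],[0,0,0],[0,0,0],[0,0,0]])

```text
clock: 3.02
position: [0.5533, -0.3959, 0.0749]
ee_rot: [0.001, 0.996, -0.093, 0.0]
contact_force: [-3.4, 1.1, 6.4]
width: 0.0496
```

Request:
send_rows(delta_pos=[[0,0,-0.0125],[0,0,-0.025],[0,0,-0.04],[0,0,-0.05],[0,0,-0.05]], angular=[[0,0,0],[0,0,0],[0,0,0],[0,0,0],[0,0,0]])

```text
clock: 3.43
position: [0.5534, -0.3952, 0.1448]
ee_rot: [-0.001, 0.996, -0.093, -0.0]
contact_force: [0.2, 0.0, -3.6]
width: 0.0495
```

Request:
send_rows(delta_pos=[[0,0,-0.06],[0,0,-0.06],[0,0,-0.05],[0,0,-0.02],[0,0,0]], angular=[[0,0,0],[0,0,0],[0,0,0],[0,0,0],[0,0,0]])

```text
clock: 3.85
position: [0.5546, -0.3963, 0.2233]
ee_rot: [0.001, 0.996, -0.093, 0.002]
contact_force: [0.9, 0.4, -3.8]
width: 0.0498
```

```bash
python3 plan.py .4904 -.1273 .22 -.185 12;python3 - <<'E'
from h import *
s=manip.get_image("scene")
crop(s,100,60,260,220,5,"pics/s4.png")
E
```

```text
pos [ 0.5546 -0.3963  0.2233] psi -0.1859 w 0.0498 F [ 0.9  0.4 -3.8] t 3.85
n 12 angular/row [ 0.003 -0.005 -0.001]
[-0.0235, -0.0526, 0.0004]
[-0.0235, -0.0526, 0.0005]
[-0.0235, -0.0526, 0.0005]
[-0.0235, -0.0526, 0.0005]
[-0.0235, -0.0526, 0.0005]
[-0.0235, -0.0526, 0.0005]
[-0.0235, -0.0526, 0.0006]
[-0.0235, -0.0526, 0.0006]
[-0.0235, -0.0526, 0.0006]
[-0.0235, -0.0526, 0.0006]
[-0.0235, -0.0526, 0.0006]
[-0.0235, -0.0526, 0.0007]
```

View pics/s4.png

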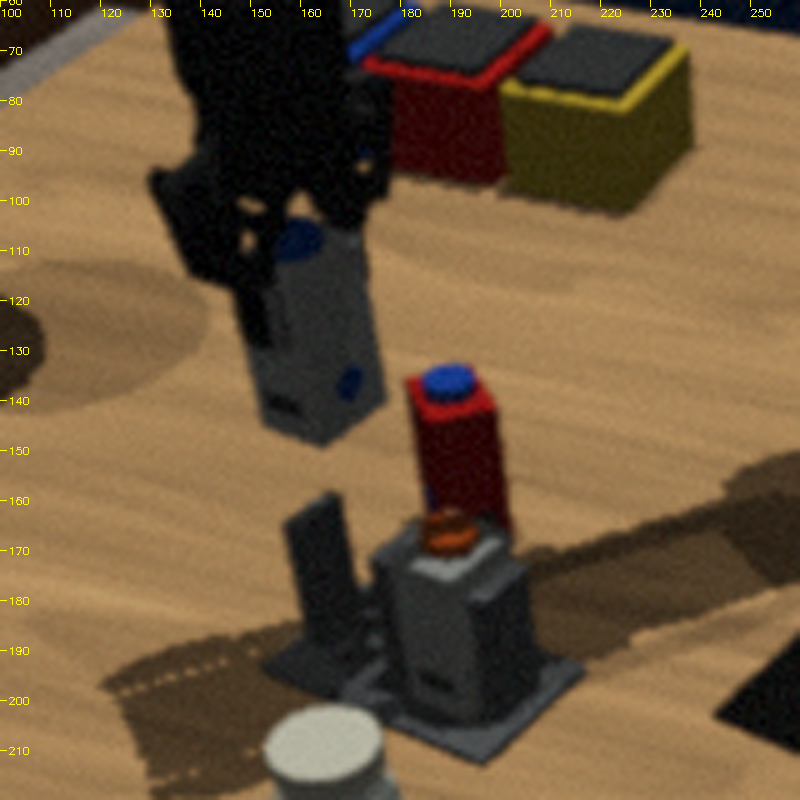

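Request:
send_rows(delta_pos=[[-0.012,-0.026,0],[-0.0235,-0.0526,0],[-0.0235,-0.0526,0],[-0.0235,-0.0526,0],[-0.0235,-0.0526,0]], angular=[[0,0,0],[0,0,0],[0,0,0],[0,0,0],[0,0,0]])

```text
clock: 4.32
position: [0.5277, -0.2923, 0.2181]
ee_rot: [-0.001, 0.996, -0.093, -0.002]
contact_force: [0.6, 0.8, -4.0]
width: 0.0494
```

Request:
send_rows(delta_pos=[[-0.0235,-0.0526,0],[-0.0235,-0.0526,0],[-0.0235,-0.0526,0],[-0.0235,-0.0526,0],[-0.0235,-0.0526,0]], angular=[[0,0,0],[0,0,0],[0,0,0],[0,0,0],[0,0,0]])

```text
clock: 4.73
position: [0.5006, -0.1803, 0.2184]
ee_rot: [-0.001, 0.996, -0.093, -0.002]
contact_force: [0.8, -0.4, -2.8]
width: 0.0495
```

Request:
send_rows(delta_pos=[[-0.0235,-0.0526,0],[-0.0235,-0.0526,0],[-0.012,-0.026,0.02],[0,0,0.02],[0,0,0]], angular=[[0,0,0],[0,0,0],[0,0,0],[0,0,0],[0,0,0]])

```text
clock: 5.15
position: [0.4872, -0.1259, 0.2017]
ee_rot: [-0.0, 0.996, -0.092, -0.003]
contact_force: [-0.2, -0.7, -2.8]
width: 0.0493
```

```bash
python3 plan.py .4904 -.1273 .09 -.185 5;python3 - <<'E'
from h import *
s=manip.get_image("scene")
crop(s,200,80,340,230,5,"pics/s5.png")
E
```

```text
pos [ 0.4872 -0.1259  0.2017] psi -0.1846 w 0.0493 F [-0.2 -0.7 -2.8] t 5.15
n 5 angular/row [-0.001  0.013  0.001]
[0.002, 0.0004, 0.0558]
[0.0019, 0.0004, 0.0558]
[0.0019, 0.0004, 0.0558]
[0.0018, 0.0004, 0.0558]
[0.0017, 0.0004, 0.0558]
```

View pics/s5.png

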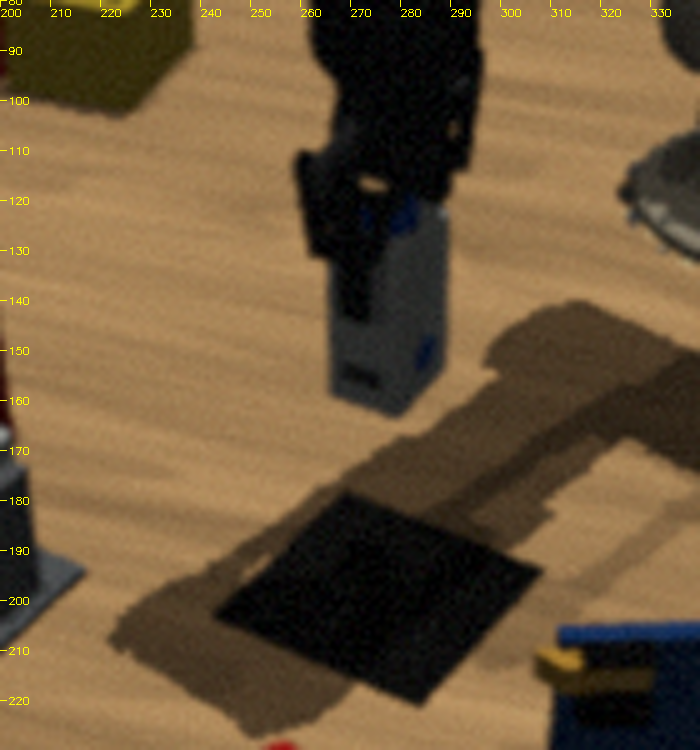

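Request:
send_rows(delta_pos=[[0.003,0,0.055],[0.003,0,0.06],[0.002,0,0.06],[0,0,0.06],[0,0,0.05]], angular=[[0,0,0],[0,0,0],[0,0,0],[0,0,0],[0,0,0]])

```text
clock: 5.62
position: [0.4923, -0.1288, 0.0886]
ee_rot: [0.0, 0.996, -0.094, -0.0]
contact_force: [0.1, 0.0, -3.9]
width: 0.0499
```

Request:
send_rows(delta_pos=[[0,0,0.01],[0,0,0.005],[0,0,0]], angular=[[0,0,0],[0,0,0],[0,0,0]])

```text
clock: 5.87
position: [0.493, -0.1284, 0.0846]
ee_rot: [0.0, 0.996, -0.093, 0.0]
contact_force: [-1.0, -0.6, -2.5]
width: 0.05
```

Request:
send_rows(delta_pos=[[0,0,0.01],[0,0,0.008],[0,0,0]], angular=[[0,0,0],[0,0,0],[0,0,0]])

```text
clock: 6.12
position: [0.4925, -0.1276, 0.0776]
ee_rot: [0.0, 0.996, -0.093, 0.0]
contact_force: [-1.4, 0.1, -3.2]
width: 0.0497
```

Request:
send_rows(delta_pos=[[0,0,0.005],[0,0,0]], angular=[[0,0,0],[0,0,0]])

```text
clock: 6.28
position: [0.4923, -0.1274, 0.0754]
ee_rot: [0.0, 0.996, -0.093, 0.0]
contact_force: [-0.4, 0.9, -2.7]
width: 0.0496
```

Request:
send_rows(delta_pos=[[0,0,0.005],[0,0,0]], angular=[[0,0,0],[0,0,0]])

```text
clock: 6.45
position: [0.4922, -0.1273, 0.0732]
ee_rot: [0.0, 0.996, -0.093, -0.0]
contact_force: [-0.5, -0.7, -3.0]
width: 0.0497
```

Request:
send_rows(delta_pos=[[0,0,0.004],[0,0,0]], angular=[[0,0,0],[0,0,0]])

```text
clock: 6.62
position: [0.4924, -0.1274, 0.0719]
ee_rot: [0.0, 0.996, -0.093, 0.0]
contact_force: [1.0, -1.0, -1.8]
width: 0.0496
```

Request:
send_rows(delta_pos=[[0,0,0.004],[0,0,0]], angular=[[0,0,0],[0,0,0]])

```text
clock: 6.78
position: [0.4925, -0.1274, 0.0718]
ee_rot: [0.0, 0.996, -0.093, 0.0]
contact_force: [-3.6, 2.0, 11.3]
width: 0.0498
```

Request:
send_rows(delta_pos=[[0,0,-0.003],[0,0,0],[0,0,0],[0,0,0],[0,0,0]], angular=[[0,0,0],[0,0,0],[0,0,0],[0,0,0],[0,0,0]], hand=85)

```text
clock: 7.2
position: [0.4923, -0.1275, 0.0711]
ee_rot: [0.0, 0.996, -0.093, -0.0]
contact_force: [0.3, -0.1, 0.4]
width: 0.0849
```

```bash
python3 plan.py .4925 -.1274 .19 -.185 5;python3 - <<'E'
from h import *
s=manip.get_image("scene")
crop(s,200,80,340,230,5,"pics/s6.png")
E
```

```text
pos [ 0.4923 -0.1275  0.0711] psi -0.186 w 0.0849 F [ 0.3 -0.1  0.4] t 7.2
n 5 angular/row [ 0.     0.    -0.003]
[0.0001, -0.0001, -0.0594]
[0.0001, -0.0001, -0.0594]
[0.0001, -0.0001, -0.0594]
[0.0001, -0.0001, -0.0594]
[0.0001, -0.0001, -0.0594]
```

View pics/s6.png

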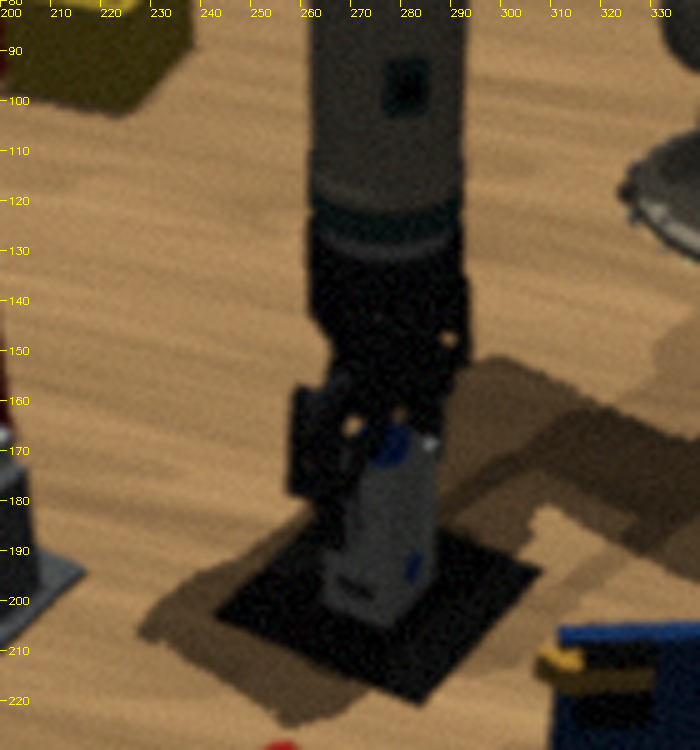

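Request:
send_rows(delta_pos=[[0,0,-0.03],[0,0,-0.07],[0,0,-0.08],[0,0,-0.08],[0,0,-0.03]], angular=[[0,0,0],[0,0,0],[0,0,0],[0,0,0],[0,0,0]])

```text
clock: 7.67
position: [0.4944, -0.1282, 0.1914]
ee_rot: [0.001, 0.996, -0.093, 0.003]
contact_force: [0.2, -0.2, -0.4]
width: 0.085
```

Request:
send_rows(delta_pos=[[0,0,0],[0,0,0],[0,0,0],[0,0,0],[0,0,0]], angular=[[0,0,-0.982],[0,0,-0.982],[0,0,-0.982],[0,0,-0.982],[0,0,-0.982]])

```text
clock: 8.08
position: [0.4922, -0.1274, 0.1871]
ee_rot: [-0.0, 0.994, 0.105, -0.0]
contact_force: [0.4, 1.0, -0.6]
width: 0.0851
```

Request:
send_rows(delta_pos=[[0,0,0],[0,0,0],[0,0,0],[0,0,0],[0,0,0]], angular=[[0,0,-0.982],[0,0,-0.982],[0,0,-0.982],[0,0,-0.982],[0,0,-0.982]])

```text
clock: 8.5
position: [0.4922, -0.1274, 0.187]
ee_rot: [-0.0, 0.955, 0.297, -0.0]
contact_force: [-0.0, -0.5, -0.6]
width: 0.0849
```

Request:
send_rows(delta_pos=[[0,0,0],[0,0,0],[0,0,0],[0,0,0],[0,0,0]], angular=[[0,0,-0.982],[0,0,-0.982],[0,0,-0.982],[0,0,-0.982],[0,0,-0.982]])

```text
clock: 8.92
position: [0.4922, -0.1274, 0.187]
ee_rot: [-0.0, 0.878, 0.478, -0.0]
contact_force: [0.7, -0.2, 0.2]
width: 0.085
```

Request:
send_rows(delta_pos=[[0,0,0],[0,0,0],[0,0,0],[0,0,0],[0,0,0]], angular=[[0,0,-0.982],[0,0,-0.982],[0,0,-0.982],[0,0,-0.982],[0,0,-0.982]])

```text
clock: 9.33
position: [0.4922, -0.1274, 0.187]
ee_rot: [-0.0, 0.768, 0.64, -0.0]
contact_force: [0.3, -0.1, -0.0]
width: 0.085
```

```bash
python3 plan.py .4925 -.1274 .071 1.385 4;python3 - <<'E'
from h import *
s=manip.get_image("scene");t=manip.get_image("top")
crop(s,200,80,340,230,5,"pics/s7.png");crop(t,250,180,370,300,6,"pics/t7.png")
E
```

```text
pos [ 0.4922 -0.1274  0.187 ] psi 1.3891 w 0.085 F [ 0.3 -0.1 -0. ] t 9.33
n 4 angular/row [-0.001 -0.     0.013]
[0.0, 0.0002, 0.0725]
[0.0, 0.0002, 0.0725]
[0.0, 0.0002, 0.0725]
[0.0, 0.0002, 0.0725]
```

View pics/s7.png

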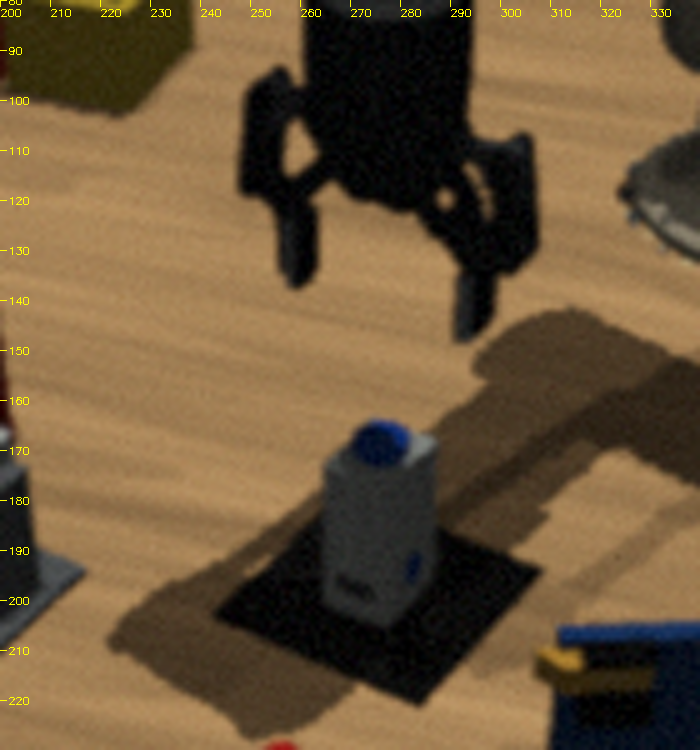

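View pics/t7.png

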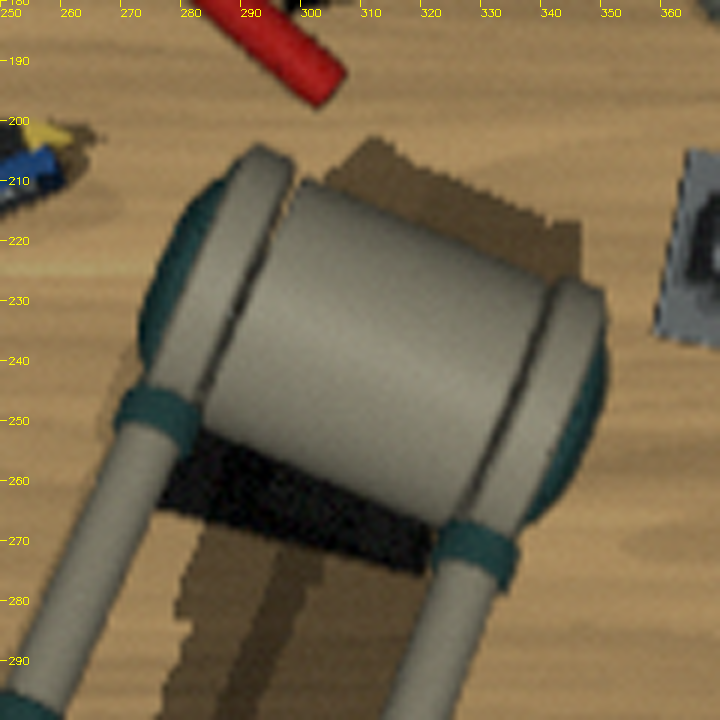

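Run:
```python
from h import *
p=px2w("scene",200+381/5-.5,80+440/5-.5,.105);print(p)
d=np.array([np.cos(-.186),np.sin(-.186)]);n=np.array([-d[1],d[0]])
e=p[:2]-np.array([.4925,-.1274]);print("along x",e@d,"along y",e@n)
```

```text
[ 0.49566662 -0.12584416  0.105     ]
along x 0.002824281307847242 along y 0.0021146093489565736
```

Request:
send_rows(delta_pos=[[0,0,0.05],[0,0,0.08],[0,0,0.08],[0,0,0.06],[0,0,0.02]], angular=[[0,0,0],[0,0,0],[0,0,0],[0,0,0],[0,0,0]])

```text
clock: 9.85
position: [0.4897, -0.1264, 0.0679]
ee_rot: [-0.003, 0.77, 0.638, -0.002]
contact_force: [-0.3, 0.9, 0.5]
width: 0.0847
```

Request:
send_rows(delta_pos=[[0,0,0],[0,0,0],[0,0,0],[0,0,0],[0,0,0]], angular=[[0,0,0],[0,0,0],[0,0,0],[0,0,0],[0,0,0]], hand=30)

```text
clock: 10.27
position: [0.4937, -0.1281, 0.073]
ee_rot: [0.002, 0.77, 0.639, 0.001]
contact_force: [0.1, -0.9, 4.3]
width: 0.0395
```

Request:
send_rows(delta_pos=[[0,0,0],[0,0,0],[0,0,0],[0,0,0],[0,0,0]], angular=[[0,0,0],[0,0,0],[0,0,0],[0,0,0],[0,0,0]])

```text
clock: 10.68
position: [0.4937, -0.1281, 0.073]
ee_rot: [0.002, 0.77, 0.639, 0.001]
contact_force: [-0.7, -1.4, 6.4]
width: 0.0393
```

Request:
send_rows(delta_pos=[[0,0,-0.0125],[0,0,-0.03],[0,0,-0.05],[0,0,-0.07],[0,0,-0.08]], angular=[[0,0,0],[0,0,0],[0,0,0],[0,0,0],[0,0,0]])

```text
clock: 11.1
position: [0.4904, -0.1266, 0.1678]
ee_rot: [-0.002, 0.77, 0.638, -0.001]
contact_force: [0.4, -0.4, -3.1]
width: 0.0395
```

Request:
send_rows(delta_pos=[[0,0,-0.08],[0,0,-0.06],[0,0,-0.03],[0,0,0],[0,0,0]], angular=[[0,0,0],[0,0,0],[0,0,0],[0,0,0],[0,0,0]])

```text
clock: 11.52
position: [0.4918, -0.1271, 0.2363]
ee_rot: [0.0, 0.77, 0.639, 0.0]
contact_force: [-0.4, 1.0, -3.9]
width: 0.0394
```

```bash
python3 plan.py .622 .245 .235 -.020 20
```

```text
pos [ 0.4918 -0.1271  0.2363] psi 1.3852 w 0.0394 F [-0.4  1.  -3.9] t 11.52
n 20 angular/row [ 0.    -0.     0.878]
[0.0487, 0.0074, 0.0002]
[0.0491, 0.004, 0.0002]
[0.0493, 0.0005, 0.0002]
[0.0492, -0.0029, 0.0002]
[0.0489, -0.0064, 0.0002]
[0.0483, -0.0098, 0.0002]
[0.0475, -0.0132, 0.0002]
[0.0464, -0.0165, 0.0002]
[0.0452, -0.0197, 0.0002]
[0.0437, -0.0228, 0.0002]
[0.042, -0.0258, 0.0002]
[0.0401, -0.0287, 0.0002]
[0.0379, -0.0315, 0.0002]
[0.0356, -0.034, 0.0002]
[0.0332, -0.0365, 0.0002]
[0.0305, -0.0387, 0.0002]
[0.0277, -0.0407, 0.0002]
[0.0248, -0.0426, 0.0002]
[0.0217, -0.0442, 0.0002]
[0.0186, -0.0456, 0.0002]
```

Request:
send_rows(delta_pos=[[0.0487,0.0074,0],[0.0491,0.004,0],[0.0493,0.0005,0],[0.0492,-0.003,0],[0.0489,-0.0064,0]], angular=[[0,0,0.878],[0,0,0.878],[0,0,0.878],[0,0,0.878],[0,0,0.878]])

```text
clock: 11.93
position: [0.5235, -0.0332, 0.2338]
ee_rot: [-0.002, 0.87, 0.493, -0.002]
contact_force: [0.3, 0.8, -4.0]
width: 0.0397
```

Request:
send_rows(delta_pos=[[0.0483,-0.0098,0],[0.0475,-0.0132,0],[0.0464,-0.0165,0],[0.0452,-0.0197,0],[0.0437,-0.0228,0]], angular=[[0,0,0.878],[0,0,0.878],[0,0,0.878],[0,0,0.878],[0,0,0.878]])

```text
clock: 12.35
position: [0.556, 0.0597, 0.2336]
ee_rot: [-0.001, 0.943, 0.333, -0.002]
contact_force: [-0.1, 0.3, -2.2]
width: 0.0395
```

Request:
send_rows(delta_pos=[[0.042,-0.0258,0],[0.04,-0.0287,0],[0.038,-0.0315,0],[0.0356,-0.034,0],[0.0332,-0.0365,0]], angular=[[0,0,0.878],[0,0,0.878],[0,0,0.878],[0,0,0.878],[0,0,0.878]])

```text
clock: 12.77
position: [0.5886, 0.1525, 0.2334]
ee_rot: [-0.0, 0.987, 0.163, -0.003]
contact_force: [-0.1, -0.0, -3.1]
width: 0.0395
```

Request:
send_rows(delta_pos=[[0.0305,-0.0387,0],[0.0277,-0.0407,0],[0.0248,-0.0426,0],[0.0217,-0.0442,0],[0.0186,-0.0456,0]], angular=[[0,0,0.878],[0,0,0.878],[0,0,0.878],[0,0,0.878],[0,0,0.878]])

```text
clock: 13.18
position: [0.6212, 0.2453, 0.2331]
ee_rot: [0.001, 1.0, -0.012, -0.003]
contact_force: [-1.0, -0.2, -3.6]
width: 0.0398
```

Request:
send_rows(delta_pos=[[0,0,0],[0,0,0]], angular=[[0,0,0],[0,0,0]])

```text
clock: 13.35
position: [0.6212, 0.2453, 0.2331]
ee_rot: [0.001, 1.0, -0.009, -0.003]
contact_force: [-0.0, -0.6, -3.8]
width: 0.039
```

```bash
python3 plan.py .622 .245 .17 -.020 3;python3 - <<'E'
from h import *
s=manip.get_image("scene");t=manip.get_image("top")
crop(s,350,130,500,310,4,"pics/s8.png");crop(t,100,140,220,250,6,"pics/t8.png")
E
```

```text
pos [0.6212 0.2453 0.2331] psi -0.0174 w 0.039 F [-0.  -0.6 -3.8] t 13.35
n 3 angular/row [0.008 0.022 0.011]
[0.001, 0.0002, 0.0526]
[0.0009, 0.0002, 0.0526]
[0.0008, 0.0002, 0.0526]
```

View pics/s8.png

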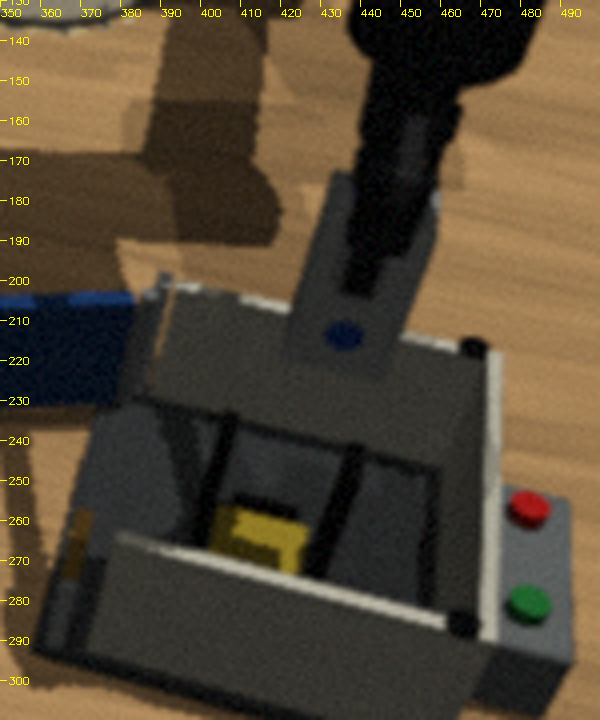

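View pics/t8.png

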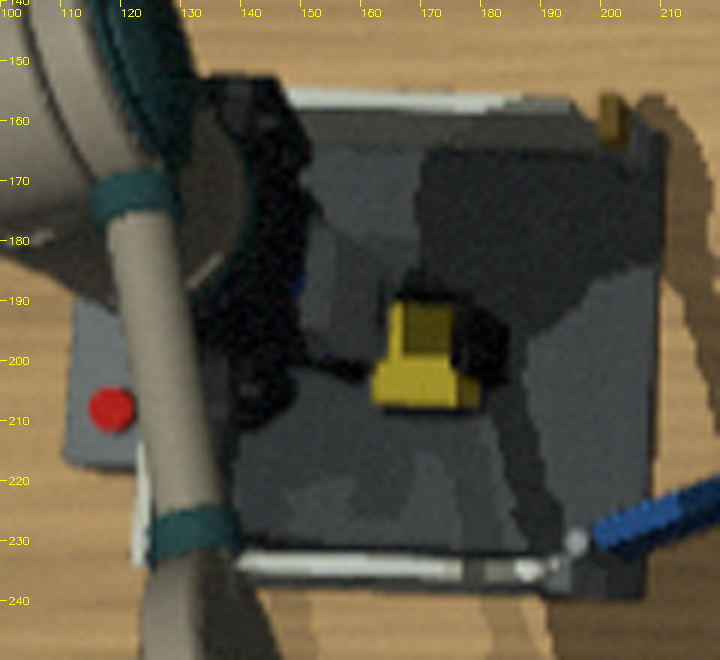

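```bash
cat > ov.py <<'E'
from plan import *
def box(c,psi,dz,a,b,h):  # a along x,b along y
    R=np.array([[np.cos(psi),-np.sin(psi)],[np.sin(psi),np.cos(psi)]])
    return [np.r_[c[:2]+R@np.array([i*a/2,j*b/2]),dz+k*h] for k in(0,1) for i,j in((-1,-1),(1,-1),(1,1),(-1,1))]
def draw(img,n,pts,k,col):
    q=[tuple(((w2px(n,p)+.5)*k).astype(int)) for p in pts]
    for i in range(4):
        for e in((i,(i+1)%4),(i+4,(i+1)%4+4),(i,i+4)): cv2.line(img,q[e[0]],q[e[1]],col,1)
def go(im,n,k,win,fn,boxes):
    b=cv2.convertScaleAbs(cv2.resize(im,None,fx=k,fy=k,interpolation=cv2.INTER_CUBIC),alpha=1.8,beta=20)
    for p,col in boxes: draw(b,n,p,k,col)
    u0,v0,u1,v1=[w*k for w in win]; cv2.imwrite(fn,b[v0:v1,u0:u1])
E
python3 - <<'E'
from ov import *
s,p,R=state(); im=manip.get_image("scene")
unit=box(p,-.0174+np.pi/2,p[2]-.07,.05,.04,.092)
go(im,"scene",5,(380,150,500,300),"pics/o9.png",[(unit,(0,255,0)),(box(np.array([.622,.245]),1.551,.012,.058,.048,.0),(0,0,255))])
E
```

```text
(no output)
```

View pics/o9.png

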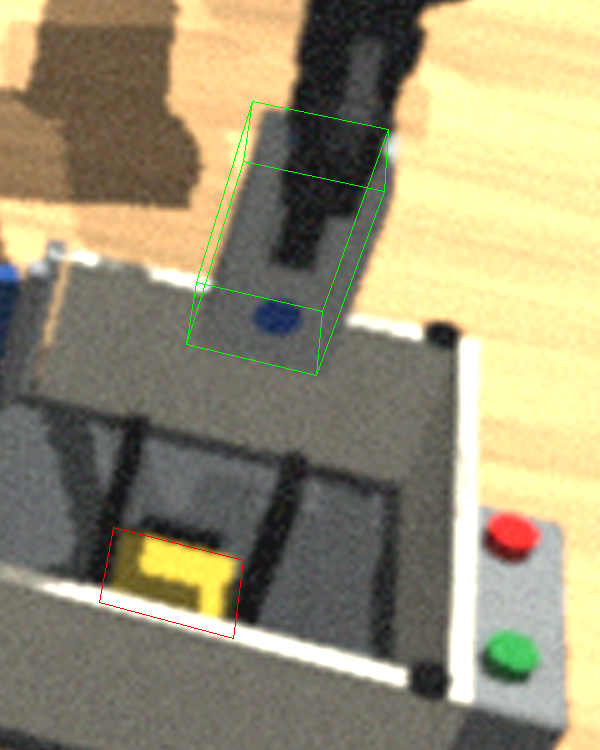

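Request:
send_rows(delta_pos=[[0.001,0,0.04],[0.001,0,0.06],[0,0,0.04],[0,0,0.01],[0,0,0]], angular=[[0,0,0.03],[0,0,0],[0,0,0],[0,0,0],[0,0,0]])

```text
clock: 13.92
position: [0.6219, 0.2436, 0.1745]
ee_rot: [0.001, 1.0, -0.011, -0.002]
contact_force: [-0.5, -0.0, -3.8]
width: 0.0396
```

Run:
```python
from ov import *
s,p,R=state(); print(p,np.arctan2(R[1,0],R[0,0]));im=manip.get_image("scene");t=manip.get_image("top")
unit=box(p,-.0174+np.pi/2,p[2]-.07,.05,.04,.092)
go(im,"scene",7,(385,170,485,280),"pics/o10.png",[])
b=cv2.imread("pics/o10.png")
go(im,"scene",7,(385,170,485,280),"pics/o10b.png",[(unit,(0,255,0)),(box(np.array([.622,.245]),1.551,.012,.058,.048,.0),(0,0,255))])
go(t,"top",6,(100,140,220,250),"pics/t10.png",[])
```

```text
[0.6219144  0.24358325 0.17453278] -0.02273916438139431
```

View pics/o10.png

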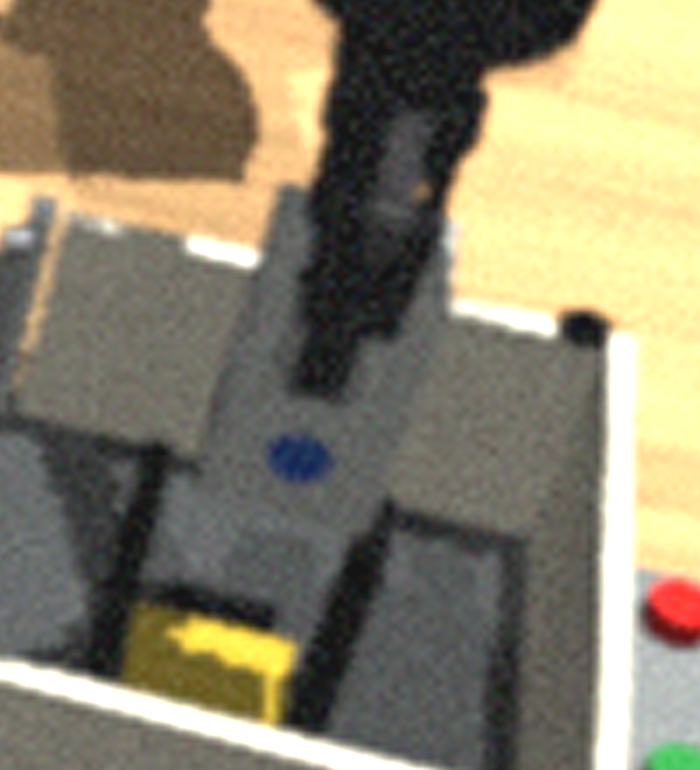

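View pics/o10b.png

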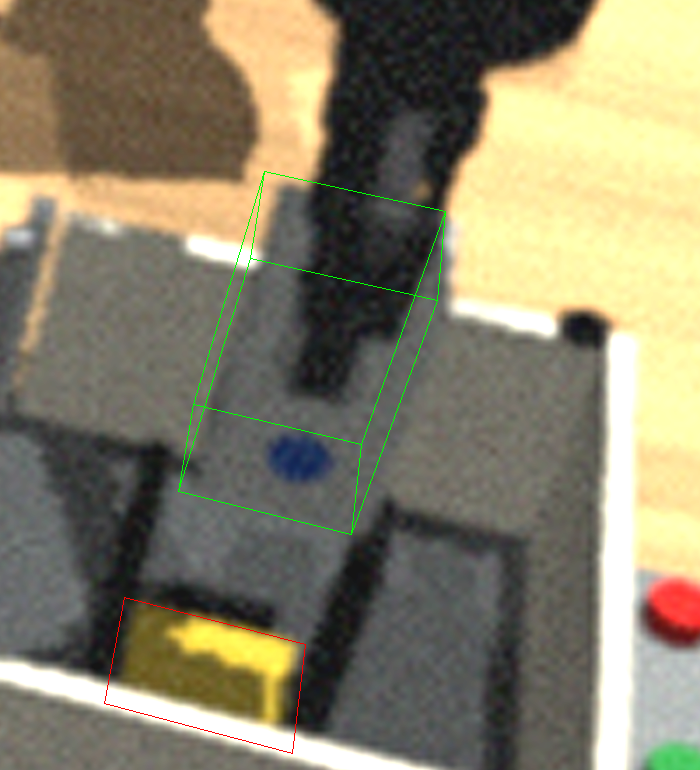

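View pics/t10.png

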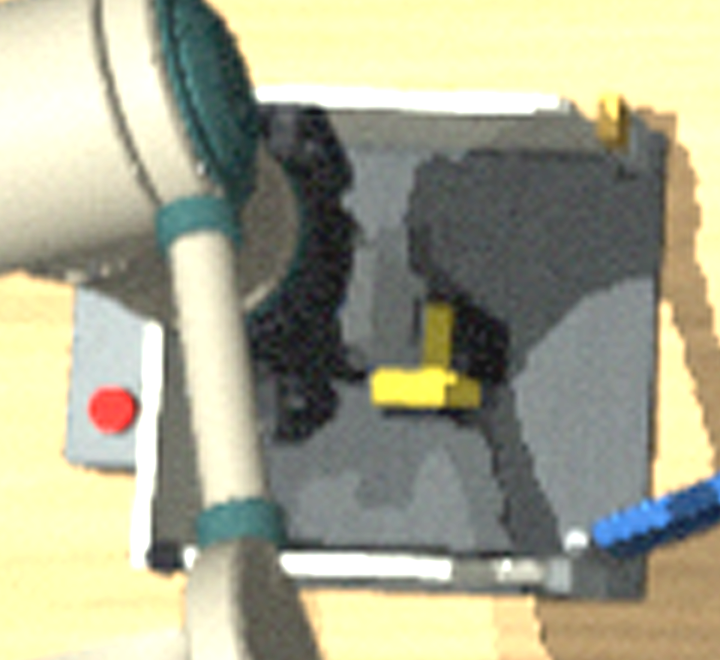

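Run:
```python
from h import *
def ray(n,u,v):
    a=px2w(n,u,v,0);b=px2w(n,u,v,.5);return a,b-a
# mat
a,d=ray("scene",200+413/5-.5,80+567/5-.5)
c=np.array([.4937,-.1281]);n=np.array([np.cos(1.385),np.sin(1.385)])
s=((c-a[:2])@n+.02-0)/(d[:2]@n);p=a+s*d
t=np.array([n[1],-n[0]]);print("mat dot",p,"height",p[2]-.003,"unit x off",(p[:2]-c)@t)
a,d=ray("scene",385+300/7-.5,170+458/7-.5)
s=(.6219+.02-a[0])/d[0];p=a+s*d;print("now dot",p,"height above underside",p[2]-(.1745-.07))
# nest yellow corners in scene (7x crop)
q=[(135,600),(297,640)]
for k in q: print(px2w("scene",385+k[0]/7-.5,170+k[1]/7-.5,.012))
```

```text
mat dot [ 0.49399773 -0.10780572  0.02662123] height 0.02362123406550182 unit x off -0.003456343656170688
now dot [0.6419     0.24772133 0.12882601] height above underside 0.024326014446862332
[0.59718486 0.219886   0.012     ]
[0.5975016  0.27157106 0.012     ]
```

Run:
```python
from h import *
ims=[manip.get_image("scene").astype(float) for _ in range(4)]
im=np.mean(ims,0)
c=im[190:265,395:465]
c=np.clip((c-25)*3.2,0,255).astype(np.uint8)
crop(np.pad(c,((190,0),(395,0),(0,0))),395,190,465,265,10,"pics/o11.png")
```

```text
(no output)
```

View pics/o11.png

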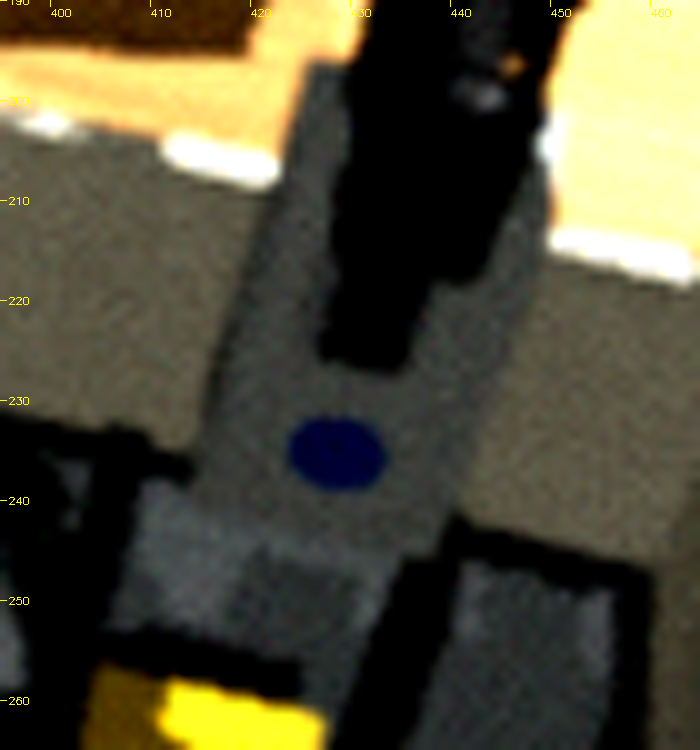

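Run:
```python
from h import *
for z in(.1045,.1075):
    a=px2w("scene",414.2-.5,238.6-.5,z);b=px2w("scene",438.6-.5,245.4-.5,z);print(z,a,b,(a+b)/2)
def atx(u,v,x):
    a=px2w("scene",u,v,0);b=px2w("scene",u,v,.5);s=(x-a[0])/(b-a)[0];return a+s*(b-a)
for X in(.6419,.6439):
  print(X,"left",[atx(395+x/10-.5,190+y/10-.5,X).round(4).tolist() for x,y in((283,170),(240,310),(205,430))],"right",[atx(395+x/10-.5,190+y/10-.5,X).round(4).tolist() for x,y in((550,229),(500,400),(455,510))])
  print(atx(395+337/10-.5,190+453/10-.5,X))
for k in((405-.5,256.4-.5),(427.5-.5,261.3-.5)): print(px2w("scene",*k,.012))
```

```text
0.1045 [0.63388114 0.22522845 0.1045    ] [0.63722101 0.27468027 0.1045    ] [0.63555108 0.24995436 0.1045    ]
0.1075 [0.63714987 0.22486675 0.1075    ] [0.64047393 0.27408437 0.1075    ] [0.6388119  0.24947556 0.1075    ]
0.6419 left [[0.6419, 0.2227, 0.1979], [0.6419, 0.2229, 0.161], [0.6419, 0.2235, 0.1278]] right [[0.6419, 0.2725, 0.1975], [0.6419, 0.2749, 0.1529], [0.6419, 0.2743, 0.1218]]
[0.6419     0.24917809 0.12967527]
0.6439 left [[0.6439, 0.2225, 0.1995], [0.6439, 0.2227, 0.1627], [0.6439, 0.2232, 0.1295]] right [[0.6439, 0.2721, 0.1991], [0.6439, 0.2745, 0.1546], [0.6439, 0.2739, 0.1236]]
[0.6439     0.24888396 0.13145861]
[0.59879584 0.22166975 0.012     ]
[0.5970478  0.27169769 0.012     ]
```

```bash
python3 plan.py .620 .2412 .165 -.020 2
```

```text
pos [0.6238 0.2448 0.1777] psi -0.022 w 0.0395 F [ 0.8 -0.7 -2.9] t 14.22
n 2 angular/row [-0.004 -0.015 -0.013]
[-0.0047, 0.0046, 0.0159]
[-0.0047, 0.0046, 0.0159]
```

Request:
send_rows(delta_pos=[[-0.004,0.0035,0],[-0.0042,0.0035,0.015],[0,0,0.02],[0,0,0],[0,0,0]], angular=[[0,0,0],[0,0,0],[0,0,0],[0,0,0],[0,0,0]])

```text
clock: 14.63
position: [0.6191, 0.2418, 0.161]
ee_rot: [0.0, 1.0, -0.011, -0.001]
contact_force: [0.4, -0.1, -3.1]
width: 0.0397
```

Request:
send_rows(delta_pos=[[0,0,0],[0,0,0],[0,0,0]], angular=[[0,0,0],[0,0,0],[0,0,0]])

```text
clock: 14.88
position: [0.6201, 0.2421, 0.1624]
ee_rot: [-0.0, 1.0, -0.011, 0.0]
contact_force: [-0.0, -0.2, -2.6]
width: 0.0393
```

```bash
cat > look.py <<'E'
import sys
from h import *
from plan import state
im=np.mean([manip.get_image("scene").astype(float) for _ in range(3)],0)
c=np.clip((im-25)*3.2,0,255).astype(np.uint8)
crop(c,395,200,465,275,10,sys.argv[1])
s,p,R=state();print(p.round(4),np.arctan2(R[1,0],R[0,0]),s["contact_force"].round(1),s["clock"])
E
python3 look.py pics/o12.png
```

```text
[0.62   0.2421 0.1625] -0.02198632675286582 [ 0.5 -0.1 -3.1] 15.0333
```

View pics/o12.png

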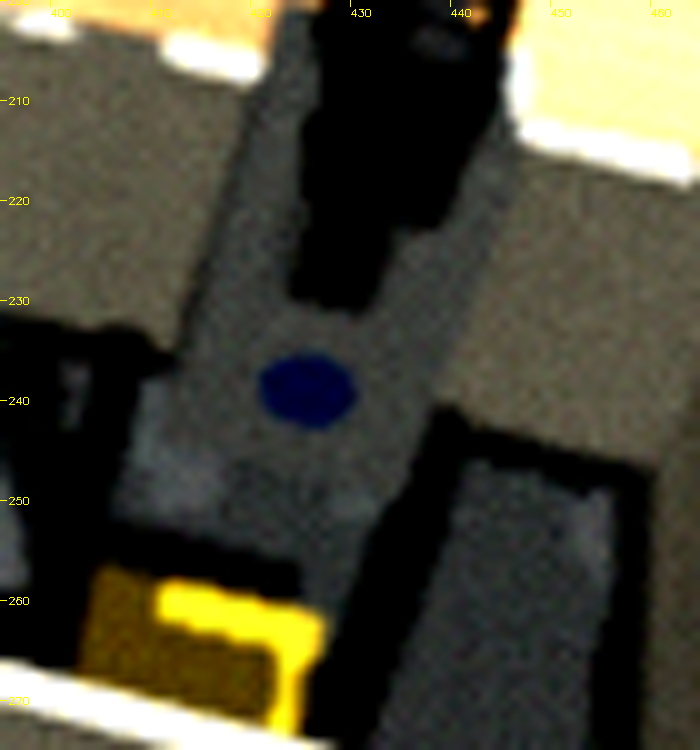

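Run:
```python
from h import *
def atx(u,v,x):
    a=px2w("scene",u,v,0);b=px2w("scene",u,v,.5);s=(x-a[0])/(b-a)[0];return a+s*(b-a)
for x in (.64,.642): print(atx(425.8-.5,239.1-.5,x))
for x,y in((180,370),(225,190),(450,360),(505,190)):print(atx(395+x/10-.5,200+y/10-.5,.641))
```

```text
[0.64       0.2465314  0.11605532]
[0.642      0.24624582 0.11787353]
[0.641      0.22122826 0.11463104]
[0.641      0.21916423 0.16446244]
[0.641      0.27018342 0.13381325]
[0.641      0.26879011 0.1797683 ]
```

Request:
send_rows(delta_pos=[[0,0,0.04],[0,0,0.05],[0,0,0.03],[0,0,0],[0,0,0]], angular=[[0,0,0],[0,0,0],[0,0,0],[0,0,0],[0,0,0]])

```text
clock: 15.45
position: [0.6194, 0.2418, 0.1135]
ee_rot: [0.0, 1.0, -0.011, -0.001]
contact_force: [1.3, -0.3, -2.4]
width: 0.0396
```

```bash
python3 look.py pics/o13.png
```

```text
[0.6208 0.2423 0.1155] -0.021991472611017727 [ 0.4 -0.2 -3.1] 15.6
```

View pics/o13.png

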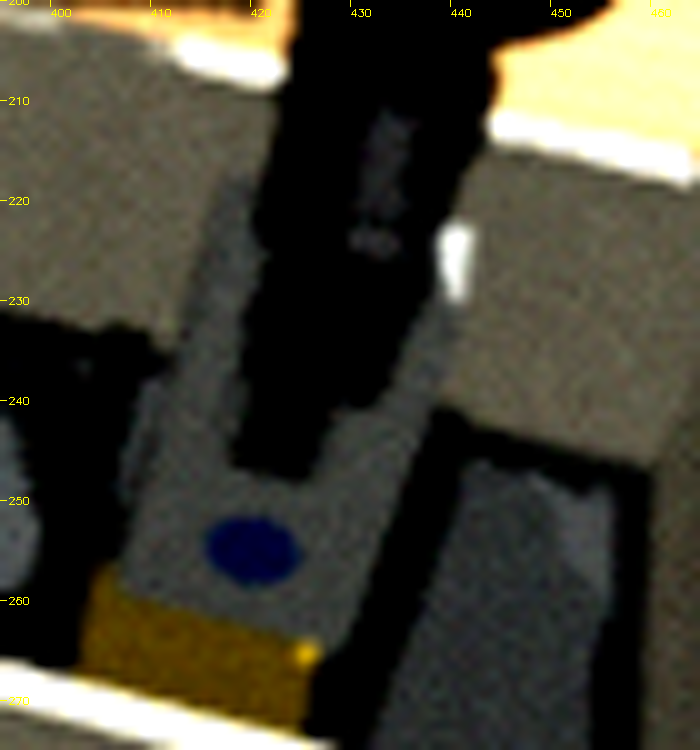

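Request:
send_rows(delta_pos=[[0,0,0.025],[0,0,0.025],[0,0,0.01],[0,0,0],[0,0,0]], angular=[[0,0,0],[0,0,0],[0,0,0],[0,0,0],[0,0,0]])

```text
clock: 16.02
position: [0.6194, 0.2418, 0.0895]
ee_rot: [0.0, 1.0, -0.011, -0.001]
contact_force: [0.8, 1.0, -2.9]
width: 0.0398
```

```bash
python3 look.py pics/o14.png
```

```text
[0.6201 0.2421 0.0905] -0.02198179681801165 [ 0.2  0.6 -3.7] 16.1667
```

View pics/o14.png

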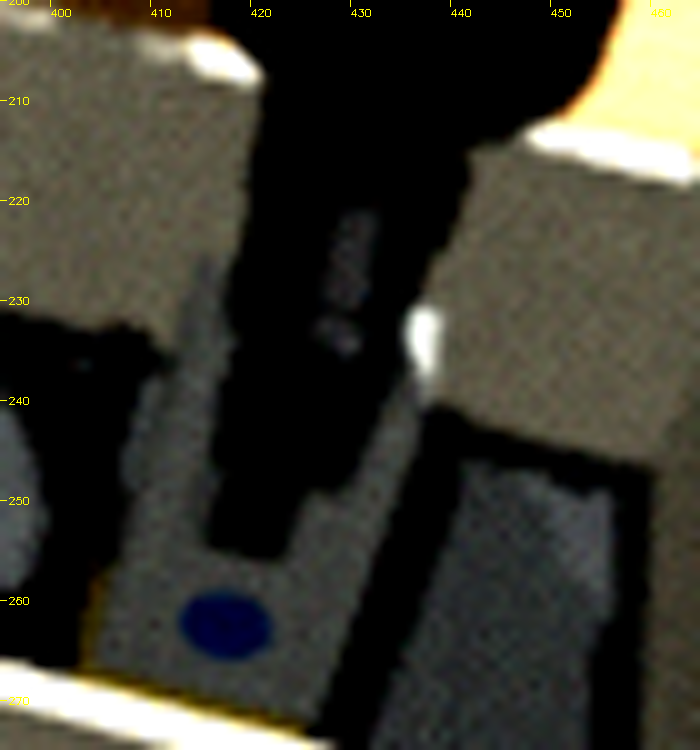

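Request:
send_rows(delta_pos=[[0,0,0.006],[0,0,0.006],[0,0,0],[0,0,0]], angular=[[0,0,0],[0,0,0],[0,0,0],[0,0,0]])

```text
clock: 16.5
position: [0.6196, 0.2419, 0.0852]
ee_rot: [0.0, 1.0, -0.011, -0.0]
contact_force: [0.3, -0.2, -3.0]
width: 0.0392
```

Request:
send_rows(delta_pos=[[0,0,0.005],[0,0,0],[0,0,0]], angular=[[0,0,0],[0,0,0],[0,0,0]])

```text
clock: 16.75
position: [0.6197, 0.242, 0.0833]
ee_rot: [0.0, 1.0, -0.011, -0.0]
contact_force: [-0.8, -0.6, -4.2]
width: 0.0396
```

Request:
send_rows(delta_pos=[[0,0,0.004],[0,0,0],[0,0,0]], angular=[[0,0,0],[0,0,0],[0,0,0]])

```text
clock: 17.0
position: [0.6201, 0.2421, 0.0821]
ee_rot: [-0.0, 1.0, -0.011, 0.0]
contact_force: [-0.4, -0.3, -1.6]
width: 0.0396
```

Request:
send_rows(delta_pos=[[0,0,0.003],[0,0,0],[0,0,0]], angular=[[0,0,0],[0,0,0],[0,0,0]])

```text
clock: 17.25
position: [0.6201, 0.2422, 0.082]
ee_rot: [-0.0, 1.0, -0.011, 0.001]
contact_force: [-2.4, 0.6, 5.6]
width: 0.0394
```

Seated at the expected height (0.082). Release.

Request:
send_rows(delta_pos=[[0,0,0],[0,0,0],[0,0,0],[0,0,0],[0,0,0]], angular=[[0,0,0],[0,0,0],[0,0,0],[0,0,0],[0,0,0]], hand=75)

```text
clock: 17.67
position: [0.6199, 0.2419, 0.0804]
ee_rot: [0.0, 1.0, -0.011, -0.0]
contact_force: [-0.8, -0.4, -0.2]
width: 0.075
```

```bash
python3 look.py pics/o15.png
```

```text
[0.6198 0.2419 0.0805] -0.022065746371714302 [ 0.3 -0.2 -0. ] 17.8167
```

View pics/o15.png

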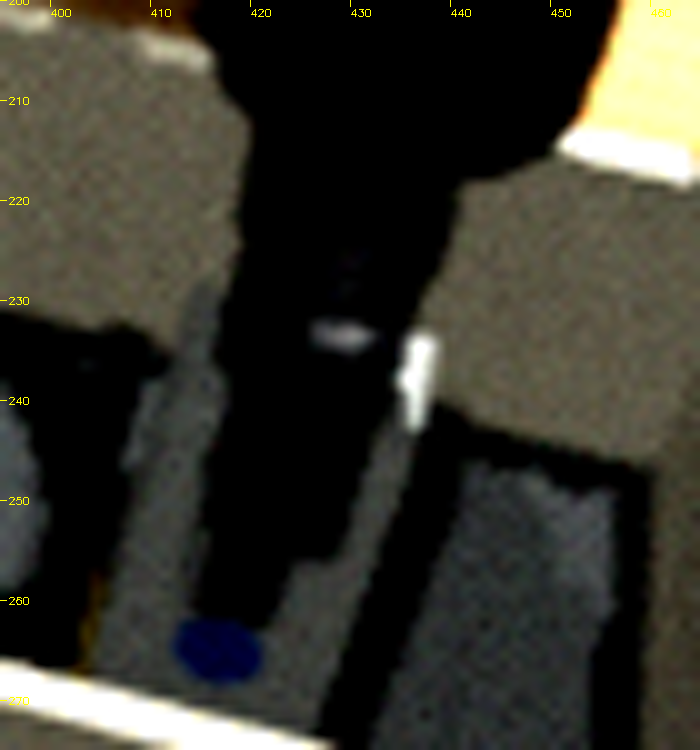

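Request:
send_rows(delta_pos=[[0,0,-0.02],[0,0,-0.04],[0,0,-0.07],[0,0,-0.09],[0,0,-0.09]], angular=[[0,0,0],[0,0,0],[0,0,0],[0,0,0],[0,0,0]])

```text
clock: 18.23
position: [0.6192, 0.2418, 0.2058]
ee_rot: [0.0, 1.0, -0.011, -0.001]
contact_force: [0.1, -0.5, -0.4]
width: 0.0752
```

Request:
send_rows(delta_pos=[[0,0,-0.08],[0,0,-0.04],[0,0,0],[0,0,0]], angular=[[0,0,0],[0,0,0],[0,0,0],[0,0,0]], hand=0)

```text
clock: 18.57
position: [0.6201, 0.2421, 0.2542]
ee_rot: [-0.0, 1.0, -0.011, 0.001]
contact_force: [-0.2, -0.4, -0.6]
width: 0.0269
```

Run:
```python
from h import *
s=manip.get_image("scene");t=manip.get_image("top")
crop(s,290,150,500,310,3,"pics/s16.png");crop(t,100,140,280,250,4,"pics/t16.png")
# door top edges: 8x crop (190,190): outer(lower) edge of blue top: points
P=lambda a,b:(190+a/8-.5,190+b/8-.5)
A=px2w("top",*P(90,297),.096);B=px2w("top",*P(540,118),.096)  # inner edge
C=px2w("top",*P(85,332),.096);D=px2w("top",*P(553,152),.096)
print(A,B,C,D)
for a,b in((A,B),(C,D)):
    e=(b-a)[:2];print(np.degrees(np.arctan2(e[1],e[0])),np.linalg.norm(e))
s_=manip.get_state();print(s_["position"],s_["clock"],s_["qpos"])
```

```text
[0.53703729 0.14275935 0.096     ] [ 0.59810124 -0.00334048  0.096     ] [0.52555061 0.1440155  0.096     ] [ 0.58691231 -0.00784984  0.096     ]
-67.3170009771768 0.15834760741977208
-67.99866418720083 0.16379358353223863
[0.61894108 0.24173125 0.25125056] 18.6667 [ 2.67760113e-01  4.12988341e-01  1.29349887e+00 -1.08388258e-04
  1.43784538e+00  2.89781800e-01]
```

View pics/s16.png

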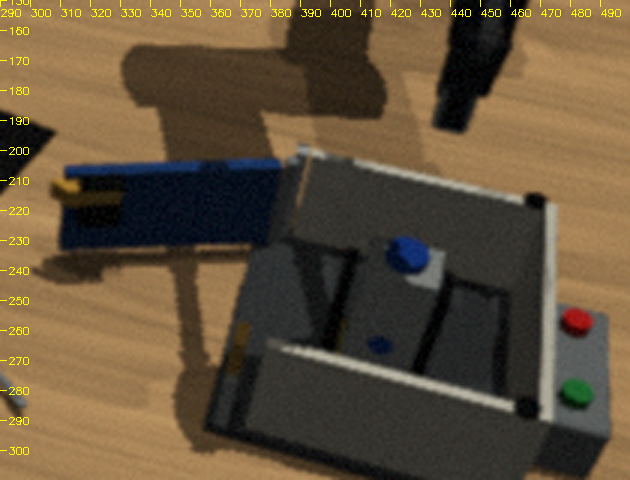

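View pics/t16.png

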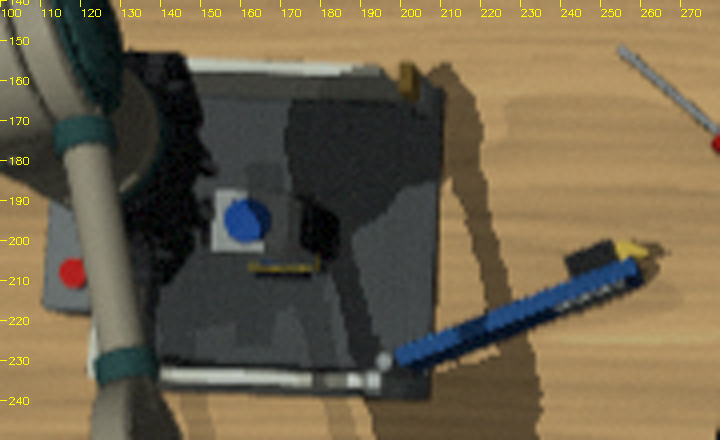

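```bash
python3 - <<'E'
from h import *
print(px2w("top",161-.5+.5,195.2-.5,.114))
E
python3 plan.py .536 .0076 .25 -1.18 15
```

```text
[0.61754419 0.24562589 0.114     ]
pos [0.6189 0.2417 0.2513] psi -0.022 w 0.012 F [ 0.2 -0.4  0.3] t 18.67
n 15 angular/row [0.002 0.001 0.965]
[-0.013, 0.0393, 0.0003]
[-0.0099, 0.0402, 0.0003]
[-0.0068, 0.0408, 0.0003]
[-0.0036, 0.0412, 0.0003]
[-0.0004, 0.0414, 0.0002]
[0.0028, 0.0413, 0.0002]
[0.006, 0.041, 0.0002]
[0.0091, 0.0404, 0.0002]
[0.0122, 0.0396, 0.0002]
[0.0152, 0.0385, 0.0002]
[0.0181, 0.0372, 0.0002]
[0.021, 0.0357, 0.0002]
[0.0236, 0.034, 0.0002]
[0.0262, 0.0321, 0.0002]
[0.0286, 0.0299, 0.0002]
```

Request:
send_rows(delta_pos=[[-0.013,0.0393,0],[-0.01,0.0402,0],[-0.0068,0.0408,0],[-0.0036,0.0412,0],[-0.0004,0.0414,0]], angular=[[0,0,0.965],[0,0,0.965],[0,0,0.965],[0,0,0.965],[0,0,0.965]])

```text
clock: 19.08
position: [0.5907, 0.1632, 0.2502]
ee_rot: [0.001, 0.979, -0.204, -0.002]
contact_force: [0.2, 0.1, -0.5]
width: -0.0
```

Request:
send_rows(delta_pos=[[0.0028,0.0413,0],[0.006,0.041,0],[0.0091,0.0404,0],[0.0122,0.0396,0],[0.0152,0.0385,0]], angular=[[0,0,0.965],[0,0,0.965],[0,0,0.965],[0,0,0.965],[0,0,0.965]])

```text
clock: 19.5
position: [0.563, 0.0852, 0.2504]
ee_rot: [0.001, 0.921, -0.388, -0.002]
contact_force: [0.0, -0.5, -0.2]
width: -0.0001
```

Request:
send_rows(delta_pos=[[0.018,0.0372,0],[0.021,0.0357,0],[0.0236,0.034,0],[0.0262,0.032,0],[0.0286,0.03,0]], angular=[[0,0,0.965],[0,0,0.965],[0,0,0.965],[0,0,0.965],[0,0,0.965]])

```text
clock: 19.92
position: [0.5353, 0.0073, 0.2505]
ee_rot: [0.001, 0.83, -0.558, -0.002]
contact_force: [0.5, -0.3, 0.5]
width: -0.0001
```

Request:
send_rows(delta_pos=[[0,0,0.05],[0,0,0.05],[0,0,0],[0,0,0]], angular=[[0,0,0],[0,0,0],[0,0,0],[0,0,0]])

```text
clock: 20.25
position: [0.5352, 0.008, 0.2105]
ee_rot: [0.001, 0.831, -0.556, -0.003]
contact_force: [0.4, 0.0, 0.8]
width: 0.0002
```

```bash
python3 - <<'E'
from h import *
s=manip.get_image("scene");t=manip.get_image("top")
crop(s,290,130,500,300,3,"pics/s17.png");crop(t,100,140,280,250,4,"pics/t17.png")
E
python3 plan.py .536 .0076 .079 -1.18 4
```

```text
pos [0.537  0.008  0.2127] psi -1.1797 w 0.0001 F [-0.2 -1.  -0.7] t 20.35
n 4 angular/row [0.001 0.    0.001]
[0.0, 0.0006, 0.0836]
[0.0, 0.0006, 0.0836]
[0.0, 0.0007, 0.0836]
[0.0, 0.0007, 0.0836]
```

View pics/s17.png

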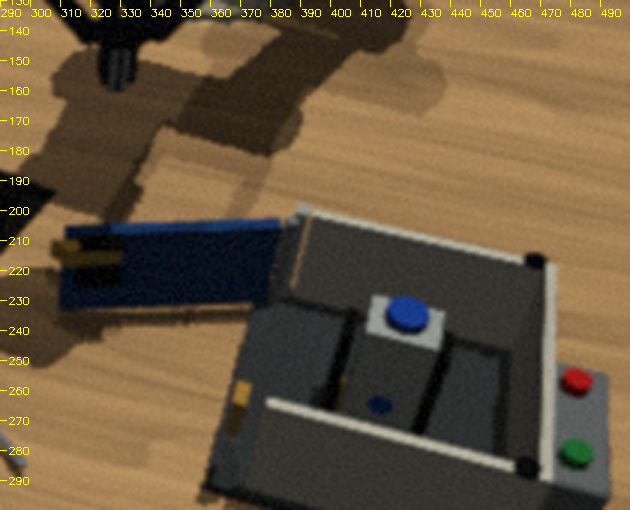

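View pics/t17.png

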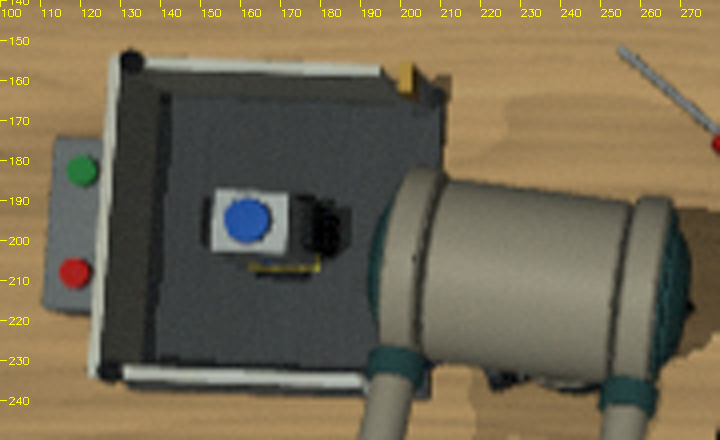

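Request:
send_rows(delta_pos=[[0,0,0.07],[0,0,0.08],[0,0,0.08],[0,0,0.07],[0,0,0.033]], angular=[[0,0,0],[0,0,0],[0,0,0],[0,0,0],[0,0,0]])

```text
clock: 20.77
position: [0.5355, 0.0083, 0.0772]
ee_rot: [0.001, 0.831, -0.556, -0.002]
contact_force: [-1.1, 0.1, -0.1]
width: -0.0001
```

```bash
python3 - <<'E'
from plan import *
s=manip.get_image("scene");crop(s,290,130,430,270,5,"pics/s18.png")
h=np.array([.529,.156]);
def pose(th,r=.14,off=.019):
    yx=np.radians(88.87)-th; xd=np.array([np.cos(yx),np.sin(yx)]);yd=np.array([-xd[1],xd[0]])
    return h-off*xd-r*yd, -th-.02
_,p,R=state();print(p,np.arctan2(R[1,0],R[0,0]))
for th in(1.16,):
    for off in(.05,.025,.019): print(pose(th,off=off))
# constant per-row tool delta for dth at contact offset .019
for dth in(.06,.03):
    a,pa=pose(1.0);b,pb=pose(1.0-dth)
    Rt=Rn.from_euler('z',pa).as_matrix()@np.diag([1,-1,-1.]);print(dth,Rt.T@np.r_[b-a,0]/.4,"ang",-dth/.08)
E
python3 plan.py .5483 .0107 .079 -1.18 2
```

```text
[0.5346435  0.00836995 0.07588918] -1.1795492041333178
(array([0.53614042, 0.00751089]), -1.18)
(array([0.55925293, 0.01704044]), -1.18)
(array([0.56479993, 0.01932753]), -1.18)
0.06 [ 0.00221263 -0.02107349  0.        ] ang -0.75
0.03 [ 0.00126438 -0.01052015  0.        ] ang -0.375
pos [0.5346 0.0084 0.0759] psi -1.1795 w 0.0 F [-0.6  0.  -2.2] t 20.82
n 2 angular/row [0.036 0.019 0.003]
[0.0038, -0.0169, -0.004]
[0.0038, -0.0169, -0.0039]
```

View pics/s18.png

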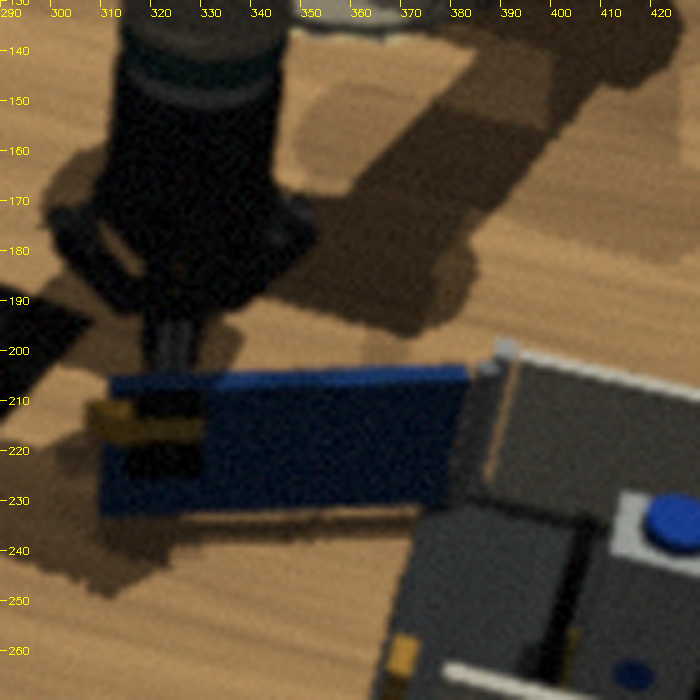

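Request:
send_rows(delta_pos=[[0.002,-0.02,-0.004],[0.001,-0.02,0],[0,-0.02,0],[0,-0.015,0],[0,0,0]], angular=[[0,0,0],[0,0,0],[0,0,0],[0,0,0],[0,0,0]])

```text
clock: 21.23
position: [0.5679, 0.0187, 0.0826]
ee_rot: [-0.001, 0.831, -0.556, 0.002]
contact_force: [0.2, -0.0, -0.2]
width: -0.0001
```

Request:
send_rows(delta_pos=[[0.0022,-0.021,0],[0.0022,-0.021,0],[0.0022,-0.021,0],[0.0022,-0.021,0],[0.0022,-0.021,0]], angular=[[0,0,-0.75],[0,0,-0.75],[0,0,-0.75],[0,0,-0.75],[0,0,-0.75]])

```text
clock: 21.65
position: [0.604, 0.035, 0.0817]
ee_rot: [0.0, 0.905, -0.425, 0.0]
contact_force: [-0.6, -0.8, 0.2]
width: -0.0003
```

Run:
```python
from plan import *
s=manip.get_image("scene");crop(s,290,130,430,270,5,"pics/s19.png")
h=np.array([.529,.156]);s,p,R=state();v=p[:2]-h
psi=np.arctan2(R[1,0],R[0,0]);th=-psi-.02;yx=np.radians(88.87)-th;xd=np.array([np.cos(yx),np.sin(yx)]);yd=np.array([-xd[1],xd[0]])
print(p,th,"local",v@xd,v@yd,s["contact_force"],s["clock"])
```

```text
[0.60591691 0.03571326 0.08179033] 0.8550054555255311 local -0.01810491429913503 -0.14162387574162574 [1.46493325 0.16281275 0.32482025] 21.7
```

View pics/s19.png

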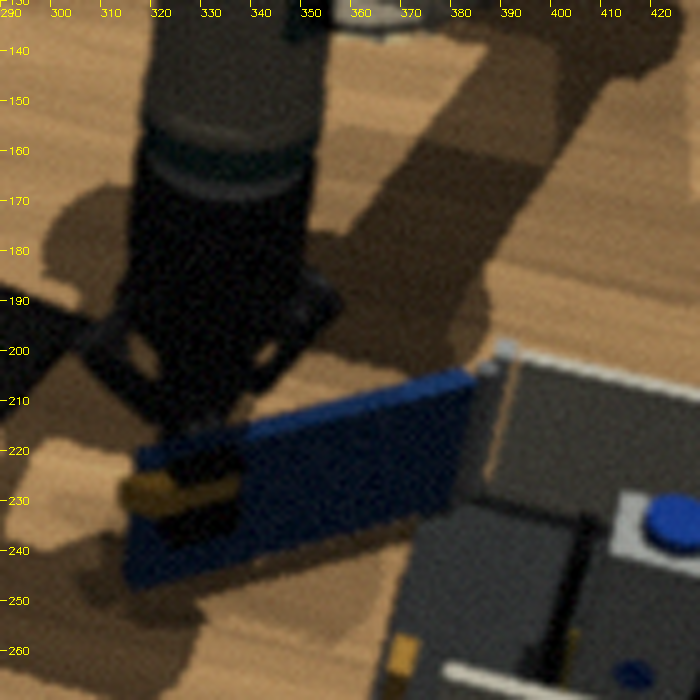

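Request:
send_rows(delta_pos=[[0.0022,-0.021,0],[0.0022,-0.021,0],[0.0022,-0.021,0],[0.0022,-0.021,0],[0.0022,-0.021,0]], angular=[[0,0,-0.75],[0,0,-0.75],[0,0,-0.75],[0,0,-0.75],[0,0,-0.75]])

```text
clock: 22.12
position: [0.6357, 0.0621, 0.0815]
ee_rot: [0.0, 0.958, -0.285, 0.0]
contact_force: [-1.3, -0.8, 0.2]
width: 0.0002
```

Request:
send_rows(delta_pos=[[0.0022,-0.021,0],[0.0022,-0.021,0],[0.0022,-0.021,0],[0.0022,-0.021,0],[0.0022,-0.021,0]], angular=[[0,0,-0.75],[0,0,-0.75],[0,0,-0.75],[0,0,-0.75],[0,0,-0.75]])

```text
clock: 22.53
position: [0.6583, 0.0977, 0.0815]
ee_rot: [0.0, 0.99, -0.139, 0.0]
contact_force: [-0.2, -0.3, -0.9]
width: -0.0005
```

```bash
cat > dl.py <<'E'
from plan import *
h=np.array([.529,.156]);s,p,R=state();v=p[:2]-h
psi=np.arctan2(R[1,0],R[0,0]);th=-psi-.02;yx=np.radians(88.87)-th;xd=np.array([np.cos(yx),np.sin(yx)]);yd=np.array([-xd[1],xd[0]])
print(p,th,"local",v@xd,v@yd,s["contact_force"],s["clock"])
E
python3 dl.py
```

```text
[0.65832949 0.09773089 0.08150262] 0.2582476635684471 local -0.020543891502212055 -0.14035438743190495 [-0.17068961 -0.30163983 -0.90308004] 22.5333
```

Request:
send_rows(delta_pos=[[0.0015,-0.0145,0],[0.0015,-0.0145,0],[0.0015,-0.0145,0],[0.0013,-0.0105,0],[0,0,0]], angular=[[0,0,-0.5],[0,0,-0.5],[0,0,-0.5],[0,0,-0.375],[0,0,0]])

```text
clock: 22.95
position: [0.6653, 0.1189, 0.0814]
ee_rot: [-0.0, 0.998, -0.065, 0.0]
contact_force: [-1.0, -0.1, 0.8]
width: -0.0001
```

Request:
send_rows(delta_pos=[[0.0012,-0.0105,0],[0.0012,-0.0105,0],[0.001,-0.0105,0],[0,-0.01,0],[0,0,0]], angular=[[0,0,-0.375],[0,0,-0.375],[0,0,-0.375],[0,0,0],[0,0,0]])

```text
clock: 23.37
position: [0.668, 0.1343, 0.0813]
ee_rot: [0.0, 1.0, -0.02, 0.0]
contact_force: [0.5, 0.2, 0.6]
width: 0.0001
```

```bash
python3 dl.py
python3 - <<'E'
from h import *
s=manip.get_image("scene");crop(s,340,130,500,290,5,"pics/s20.png")
E
```

```text
[0.66802298 0.13427603 0.0812883 ] 0.020554319350774734 local -0.016108496384453323 -0.13978496803753507 [0.47641172 0.15132444 0.5988695 ] 23.3667
```

View pics/s20.png

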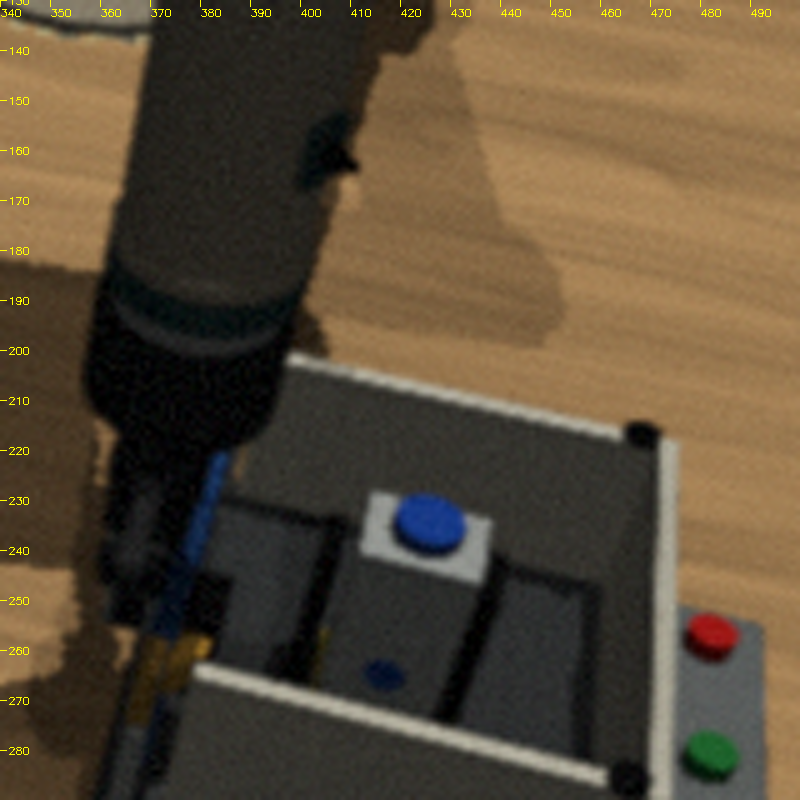

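Request:
send_rows(delta_pos=[[0,-0.008,0],[0,0,0],[0,0,0]], angular=[[0,0,0],[0,0,0],[0,0,0]])

```text
clock: 23.67
position: [0.668, 0.1357, 0.0812]
ee_rot: [0.002, 1.0, -0.02, -0.0]
contact_force: [-0.5, -6.0, 2.0]
width: 0.0002
```

Request:
send_rows(delta_pos=[[0,-0.008,0],[0,0,0],[0,0,0]], angular=[[0,0,0],[0,0,0],[0,0,0]])

```text
clock: 23.92
position: [0.668, 0.1357, 0.0813]
ee_rot: [0.005, 1.0, -0.019, -0.0]
contact_force: [-0.2, -13.3, 1.8]
width: -0.0003
```

Request:
send_rows(delta_pos=[[0,-0.008,0],[0,0,0],[0,0,0]], angular=[[0,0,0],[0,0,0],[0,0,0]])

```text
clock: 24.17
position: [0.668, 0.1358, 0.0813]
ee_rot: [0.007, 1.0, -0.019, -0.001]
contact_force: [-0.9, -20.6, 3.3]
width: 0.0
```

```bash
python3 dl.py
python3 - <<'E'
from h import *
s=manip.get_image("scene");t=manip.get_image("top");crop(s,340,190,440,310,6,"pics/s21.png");crop(t,150,130,260,250,6,"pics/t21.png")
E
```

```text
[0.66803171 0.1357788  0.08130507] 0.017654095325211536 local -0.01501179373437779 -0.13969022307600315 [ -0.86671129 -20.5702474    3.26115776] 24.1667
```

View pics/s21.png

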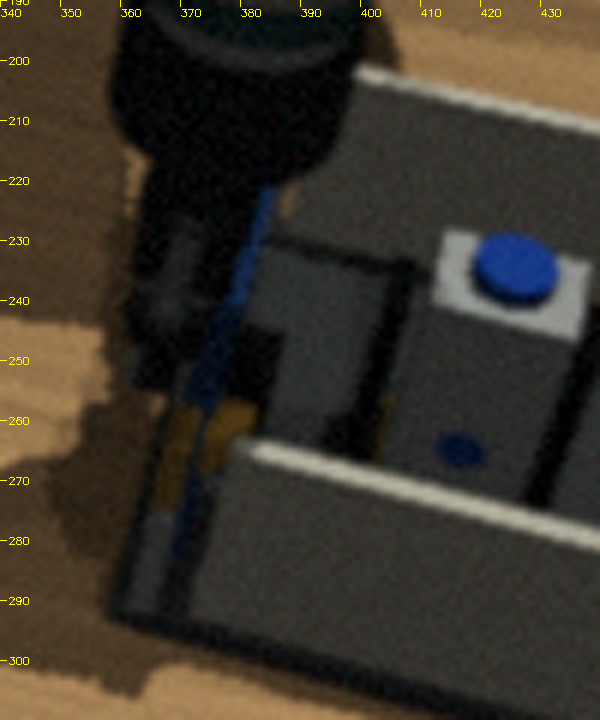

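View pics/t21.png

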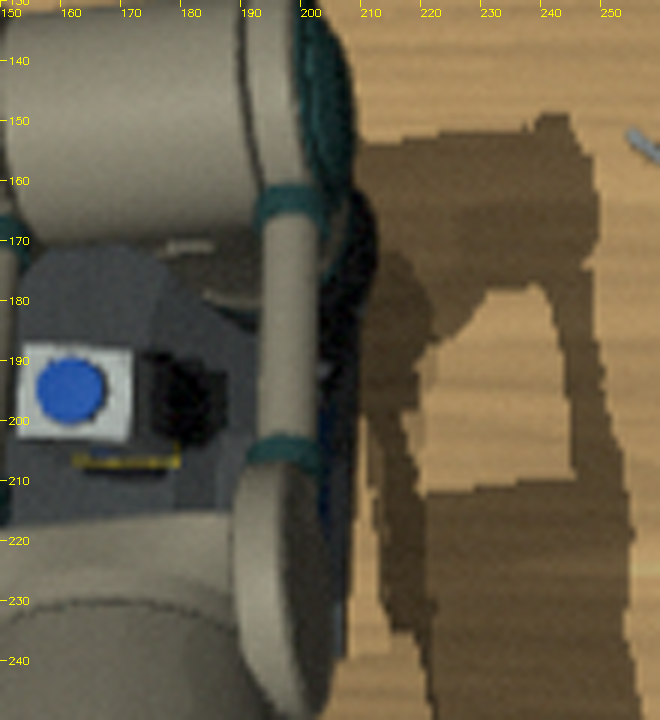

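Request:
send_rows(delta_pos=[[0,0.015,0],[0,0.02,0],[0,0.03,0],[0,0.05,0],[0,0.05,-0.02]], angular=[[0,0,0],[0,0,0],[0,0,0],[0,0,0],[0,0,0]])

```text
clock: 24.68
position: [0.6643, 0.0783, 0.0875]
ee_rot: [-0.0, 1.0, -0.019, -0.002]
contact_force: [-0.3, 0.7, -0.5]
width: 0.0003
```

Request:
send_rows(delta_pos=[[-0.02,0.06,-0.05],[-0.05,0.06,-0.07],[-0.07,0.06,-0.07],[-0.07,0.06,-0.07],[-0.07,0.06,-0.05]], angular=[[0,0,0],[0,0,0],[0,0,0],[0,0,0],[0,0,0]])

```text
clock: 25.1
position: [0.5548, -0.0328, 0.2089]
ee_rot: [-0.0, 1.0, -0.02, 0.001]
contact_force: [-0.2, -1.1, -0.2]
width: -0.0
```

Request:
send_rows(delta_pos=[[-0.07,0.06,0],[-0.05,0.05,0],[0,0,0],[0,0,0],[0,0,0]], angular=[[0,0,0],[0,0,0],[0,0,0],[0,0,0],[0,0,0]])

```text
clock: 25.52
position: [0.5059, -0.0741, 0.2074]
ee_rot: [-0.0, 1.0, -0.02, 0.001]
contact_force: [0.6, -0.6, 0.8]
width: 0.0001
```

```bash
python3 dl.py
python3 - <<'E'
from h import *
s=manip.get_image("scene");t=manip.get_image("top");crop(s,340,190,500,310,5,"pics/s22.png");crop(t,100,140,230,250,6,"pics/t22.png")
cv2.imwrite("pics/s22f.png",s)
E
```

```text
[ 0.50594003 -0.07407746  0.20739122] 0.020521523472317147 local -0.23081894481105167 0.013784621704862339 [ 0.59296645 -0.58266036  0.76525755] 25.5167
```

View pics/s22.png

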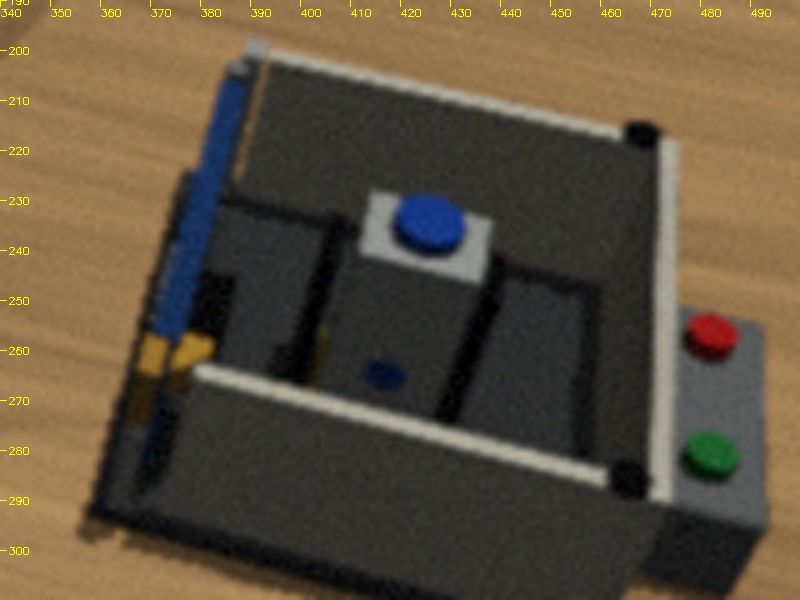

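View pics/t22.png

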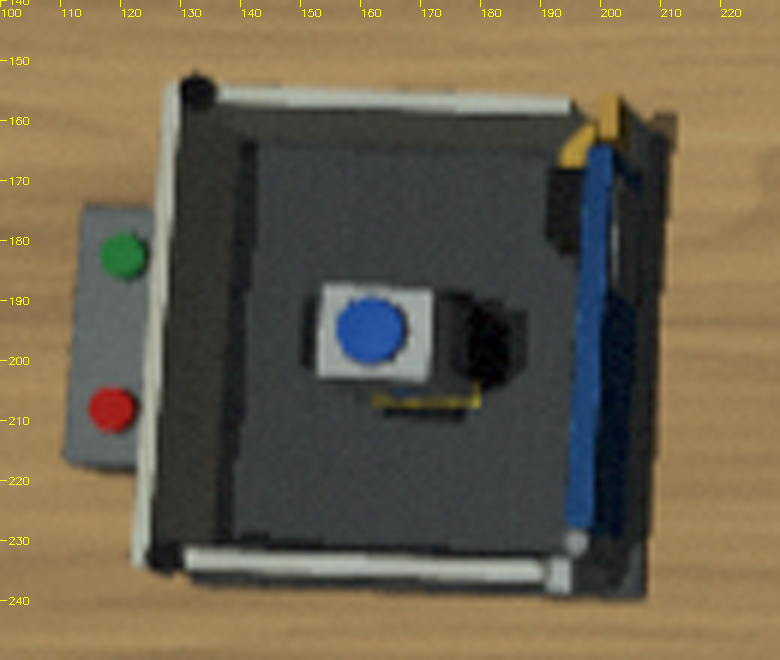

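View pics/s22f.png

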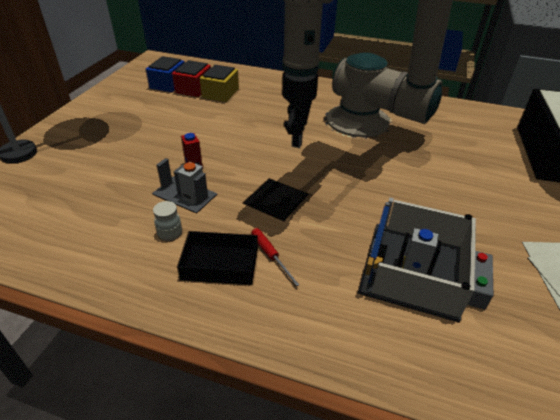

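```bash
python3 -c "
from rig import manip
print(manip.get_state()['clock']);print(manip.sign_off())"
```

```text
25.6167
the job is handed in; nothing more can be done
None
```

I moved the blue-capped unit from the rack to the mat and stood it there. I then took it by its 40 mm sides, set it in the nest, pushed the door shut and backed the arm well away. I handed the job in at 25.6 s; the sign-off reports no verdict.

**Unit in the nest:** It stood upright and released, and touched down at the expected height (TCP 82 mm). The top camera put it about 3.6 mm off my nest estimate, against 9 mm allowed.

**Door and latch:** After I backed away the door stayed shut, parallel to the bay edge to within about 0.003 rad. Both views show the brass bolt out behind the strike. I read the latch only from the pictures.

**Other objects:** The orange-capped unit, tray, screwdriver and jar look where they were; I did not measure them again.

**What disagreed:**
- The two cameras differed from each other by 2–4 mm, so I lined up the unit and nest against each other in the scene camera.
- I saw no clear force peak when the latch snapped in. The push force rose to about 20 N with no further movement, which I took as the hard stop.

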